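# Gauge the depth of a sleeve and present the feeler for reading

### The job

Take the blue-handled depth gauge from its rest and slide it, tip first and without forcing it, down the slanting steel tube of the fixture until its collar stops against the tube's mouth, which pushes the brass feeler pin in, and pause there a moment. Then draw the gauge out of the tube and present it for reading: hold it level in the air with its tip about 10 cm above the middle of the white reading pad, without disturbing the feeler's setting or any of the other things on the bench. Finish while still holding it there, still; do not put it down.

Things in the scene. Friction and masses are not known exactly. Their poses are not given: they have to be found in the camera images.
- gauge_grip (a point): Centre of the gauge's blue square handle (70 mm long, 18x18 mm, black rings), the place to grip, from above across its two upright sides. Axes as body gauge: -x along the gauge to its tip, z up as it lies.
- gauge: The whole depth gauge, loose, about 0.15 kg, straight; same point and axes as gauge_grip. Starts level in its rest, axis 75 mm above the table, tip roughly toward the robot. From the handle's centre toward the tip (-x): handle to 35 mm, steel collar (28 mm diameter) 35 to 43, steel barrel (10 mm diameter, chamfered end) 43 to 103, then the thin brass feeler pin.
- gauge_collar (a point): Centre of the collar's stop face (the face toward the tip), on the gauge's axis, 43 mm from the handle's centre; axes as the gauge's.
- feeler_tip (a point): Very tip of the brass feeler pin (6 mm diameter, rounded), on the gauge's axis, 123 mm from the handle's centre (80 mm in front of the collar face) when fully out; axes as the gauge's.
- feeler (a joint): How far the feeler pin has been pushed into the barrel, in m: 0 fully out, 0.018 fully in. It slides along the gauge's axis, is stiff (about 2 N) and stays where it is pushed; it starts 0 to 2 mm in.
- tube_mouth (a point): Centre of the steel tube's open mouth, 97 mm above the table. x = the tube's axis out of the mouth, 40 degrees up from level, roughly away from the robot; y level. The gauge goes in along -x, its axes then parallel to these. Rim 32 mm across, flared from 22 mm to the 14 mm bore within 12 mm; blind bottom 71 mm in, which pushes the feeler to about 9 mm as the collar meets the rim.
- fixture: The fixed fixture: aluminium plate 130x80x12 mm, grey clamp, slanting steel tube with a green lower end. Origin at the plate's underside centre, x in the level direction out of the tube; the tube's mouth is 45 mm along +x and 97 mm up.
- rest: Fixed grey rest, base 130x50x10 mm, holding the gauge level in two open-topped forks, 70 mm toward the tip and 28 mm toward the rear of the handle's centre; the handle's middle is free below and beside. Lift the gauge straight up. Origin: underside centre; x along the gauge; the handle's centre is 30 mm along +x and 75 mm up.
- pad_centre (a point): Centre of the top of the reading pad, 6 mm above the table.
- pad: The fixed reading pad: white plate with black frame and red cross, 60x60x6 mm; origin at its underside centre.
- glue_bottle: Bystander: white bottle with a red pointed cap, 55x55x156 mm, loose on the table; origin at the centre of its underside. Leave alone.
- brown_tape: Bystander: roll of brown tape lying flat, 84x84x49 mm, loose on the table; origin at the centre of its underside. Leave alone.
- circuit_board: Bystander: small green circuit board, 36x60x12 mm, loose on the table; origin at the centre of its underside. Leave alone.
- red_marker: Bystander: black and red marker pen, 18x132x18 mm, loose on the table; origin at the centre of its underside. Leave alone.

How it is judged:
By the outcome, as a careful person would: the job done as asked, in the order asked, and still so for the second after the job is handed in, while the arm keeps its last pose, push and grip.
It also fails if it takes over 45 s, if anything falls off the work surface, if the arm or the gripper's body presses on something with over 40 N, if the wrist force passes 120 N, or if a joint passes its speed limit or range.

### The arm

A 6-joint arm with a two-finger parallel gripper is mounted at the origin on a cart in front of the work surface, level with it; the furniture and walls round the work are solid. World frame = base frame: x ahead of the robot, y to its left, z up, the work surface at z = 0. Lengths are in m, angles in rad, forces in N, time in s.
With the tool pointing down it reaches from about 0.275 to 0.75 m from the base axis. Payload 10.2 kg.
Tool frame: the origin (TCP) lies midway between the tips of the shut fingers; the grasp point (between the pads) lies 19 mm behind it; z points along the fingers, y is the direction in which the jaws open and shut (so a half turn about z gives the same grasp; the last joint's range is limited). The gripper opens to 88 mm and grips with 3 to 60 N. Pads are 18 mm wide; open, the fingers measure 123 mm over their backs; the gripper's body (75 mm by 187 mm) begins 45 mm behind the grasp point.
Start: joints at [-1.516, 0.313, 1.498, -0, 1.331, -0.223], TCP at [0.144, -0.505, 0.205] pointing down, gripper open.
Joint ranges: [-2.94, 2.94], [-0.97, 2.17], [0.19, 2.56], [-1.23, 4.37], [0.02, 3.11], [-2.88, 2.88]. Speed limits (rad/s): [2.39, 2.39, 3.01, 3.14, 3.14, 3.14].

### API

Orientations are given as a rotation vector (axis times angle).
In Python, from plant import get_obs, imaging, workorder gives the robot as it stands.
- The arm moves only by the tool play_rows, never from a script. Its argument "series" is a list of rows, each an object of numbers: "gripper": the finger opening in mm, from 0 to 88.1; "dx", "dy", "dz": the shift along the tool's x, y, z in units of 25 mm (1.0 is 25 mm); "turn": the turn about the tool's z in rad. In form: [{"gripper": .., "dx": .., "dy": .., "dz": .., "turn": ..}, ...]. A call has 1 to 12 rows; each row is the pose to reach, as a shift and turn from the pose commanded when the call began, along the tool's axes at that moment; what a row does not reach only later rows make up. A row lasts 1/10 s, in which the tool goes at most 50 mm and 8.59 degrees, less where a joint would pass 70% of its speed; a pose out of reach is approached as far as the arm can. A call with a gripper value outside its range is refused whole. The fingers move at their own pace and stop on an object; "grip_force" is the grip in N (left out, the last holds). Time passes only in rows, so rows that repeat a pose let the fingers close. It gives the time, the measured TCP pose, the force and the opening at its end, in the units of the state.
- get_obs(): the state, without advancing time (a new reading comes with each control period).
- imaging.get_image(name): name is "scene" or "top" or "wrist"; returns a dict with "pixels" (420x560x3 uint8, blue, green, red), "range_z" (420x560 float32, m along the optical axis (not along the pixel's ray), 0 where there is no reading), "fovy" (degrees; the focal length in pixels is half the picture's height over the tangent of half this angle, whatever the lens; pixels are square), "cx", "cy" (the principal point, pixels), "pose" (4x4, takes a point from camera to world coordinates); the wrist camera has in their place "hand_eye" (4x4, takes a point from camera to tool coordinates, whose origin is the TCP and whose axes are the flange's). Camera axes: x right, y up, looking along -z (the intrinsics and any distortion apply to the point x, -y, -z); pixel columns grow to the right and rows downward; lengths in m; the calibration is good to about 2 mm. The wrist camera is an equidistant fisheye: a pixel r from the principal point sees the ray r / f radians off the axis. A picture is of the moment at which its call begins: read the wrist's pose just before it.
- workorder.hand_in(): hands the job in, once; it reports no verdict.
Trained networks look in the newest picture that a camera, given by its name, has taken for a name from the list of things; names that differ only in an ending like _2 or _b are one class to them, and where a whole thing is asked for, a point or a joint stands for the part that bears it (a point fixed in the world has none). Each returns a list of dicts, best first, with "conf" (0 to 1); they miss things now and then, are a little off and sometimes report something else, mostly with a low value. They report only what shows in the picture. A call takes as long as a camera call.
- imaging.silhouettes(label, camera): "mask" (420x560 bool, what is visible of it) and "pixel" ([column, row] in pixels, amid what is visible of it).
The state is a dict: "clock": time; "joints": joint angles; "qvel": joint speeds; "tau": joint torques, N m; "tcp_pos": TCP position; "eef_rot": TCP orientation; "force": force on the tool from outside, world axes, zero at the start; "ft_torque": the same for the moment, N m; "gripper_width": opening from 0.0 (shut) to 1.0 (fully open).
Only numpy, scipy, OpenCV 4.12 (cv2) and the standard library are available. Lean on these libraries where they do the work, as an engineer would, in place of code of your own. Each camera call takes 0.05 s, during which the arm holds its last target.

## Working session

There is one attempt and no reset: what is moved stays moved. The work goes in short steps, Python scripts to look and compute and a tool call to move; the robot and the scene stay as the last step left them, time stands still between calls to the robot, and variables do not carry over. Pictures are saved under pics/ and viewed, and the job is handed in when it is done.

Besides the shell and the picture viewer there is one more tool, called after ">>>" as name([rows], argument=value, ...), one row to a line, values as JSON. play_rows: Moves the arm, as the interface text tells. Its arguments: {"type":"object","properties":{"series":{"type":"array","items":{"type":"object","properties":{"gripper":{"type":"number"},"dx":{"type":"number"},"dy":{"type":"number"},"dz":{"type":"number"},"turn":{"type":"number"}}}},"grip_force":{"type":"number"}},"required":["series"]}

```bash
ls -la; mkdir -p pics; cat > h.py <<'E'
import numpy as np,cv2,sys
from plant import get_obs, imaging, workorder
from scipy.spatial.transform import Rotation as R
E
python3 - <<'E'
from h import *
print(get_obs())
for n in ["scene","top","wrist"]:
    d=imaging.get_image(n); cv2.imwrite(f"pics/a_{n}.png",d["pixels"])
    print(n,{k:(v if not hasattr(v,'shape') or v.size<20 else v.shape) for k,v in d.items()})
print(dir(imaging),dir(workorder))
E
```

```text
total 12
drwxr-xr-x  3 agent agent 4096 Dec  6 22:38 .
drwxr-xr-x 23 root  root  4096 Dec  6 22:38 ..
drwxr-xr-x  2 agent agent 4096 Dec  6 22:38 pics
{'clock': 0.0, 'joints': array([-1.51640176e+00,  3.13397988e-01,  1.49843136e+00, -4.02202086e-06,
        1.33100854e+00, -2.23399839e-01]), 'qvel': array([ 0.00110391, -0.00046589, -0.00030247,  0.00070809, -0.00041793,
       -0.00030807]), 'tau': array([ 2.10121530e-04, -4.02210510e+01, -2.52269644e+01,  6.94149267e-02,
        3.52407480e-02, -1.06749935e-04]), 'tcp_pos': array([ 0.14394462, -0.50457896,  0.20448987]), 'eef_rot': array([-3.11010748e+00, -4.34786376e-01, -1.58914126e-04]), 'force': array([0.14335508, 0.19985713, 0.78893563]), 'ft_torque': array([-0.00969517, -0.02984392, -0.03922873]), 'gripper_width': 1.0000048556663603}
scene {'pixels': (420, 560, 3), 'range_z': (420, 560), 'fovy': 44.66698548655177, 'cx': 278.81952274957166, 'cy': 214.3961222548235, 'pose': array([[-0.50773454,  0.62640922, -0.5914534 , -0.30070763],
       [-0.86134062, -0.35534548,  0.36307289,  0.4821502 ],
       [ 0.01726192,  0.69378749, 
[... 1023 characters left out ...]
', '__eq__', '__format__', '__ge__', '__getattribute__', '__getstate__', '__gt__', '__hash__', '__init__', '__init_subclass__', '__le__', '__lt__', '__module__', '__ne__', '__new__', '__reduce__', '__reduce_ex__', '__repr__', '__setattr__', '__sizeof__', '__str__', '__subclasshook__', '__weakref__', 'get_image', 'silhouettes'] ['__class__', '__delattr__', '__dict__', '__dir__', '__doc__', '__eq__', '__format__', '__ge__', '__getattribute__', '__getstate__', '__gt__', '__hash__', '__init__', '__init_subclass__', '__le__', '__lt__', '__module__', '__ne__', '__new__', '__reduce__', '__reduce_ex__', '__repr__', '__setattr__', '__sizeof__', '__str__', '__subclasshook__', '__weakref__', 'hand_in']
```

View pics/a_scene.png

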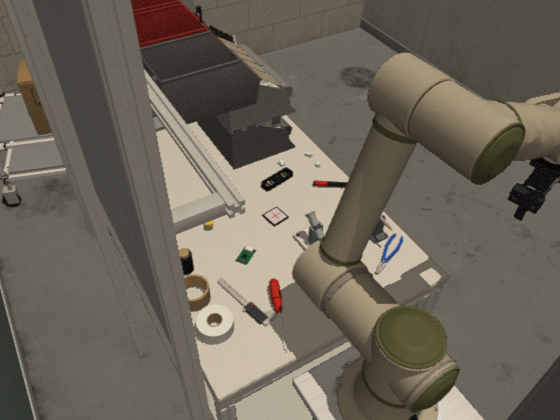

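View pics/a_top.png

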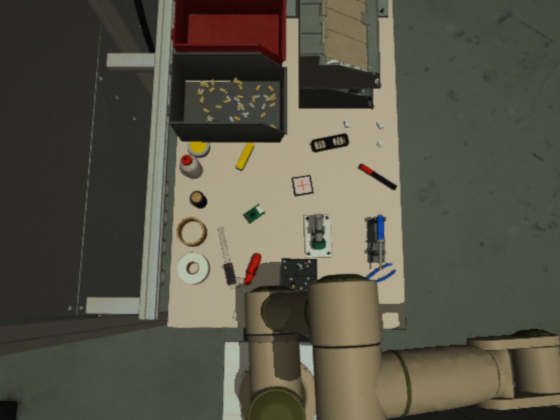

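View pics/a_wrist.png

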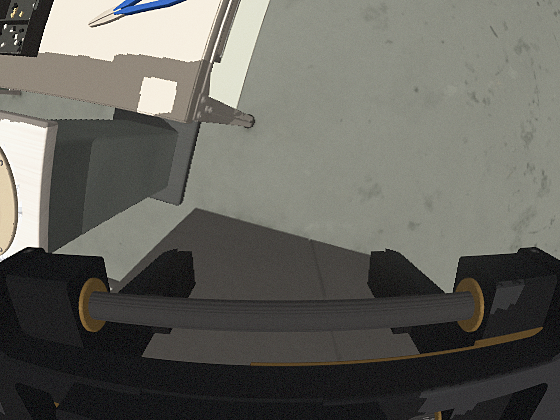

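```bash
cat >> h.py <<'E'
def cloud(d,pose=None):
    H,W=d["range_z"].shape; f=H/2/np.tan(np.radians(d["fovy"])/2)
    u,v=np.meshgrid(np.arange(W),np.arange(H)); z=d["range_z"]
    if pose is None: pose=d["pose"]
    if "hand_eye" in d:
        x=(u-d["cx"])/f;y=(v-d["cy"])/f; r=np.hypot(x,y)+1e-9
        t=np.tan(np.minimum(r,1.5))/r; X,Y=x*t,y*t
    else: X,Y=(u-d["cx"])/f,(v-d["cy"])/f
    P=np.stack([X*z,-Y*z,-z],-1)
    return P@pose[:3,:3].T+pose[:3,3]
def wpose(d,o):
    T=np.eye(4);T[:3,:3]=R.from_rotvec(o["eef_rot"]).as_matrix();T[:3,3]=o["tcp_pos"]
    return T@d["hand_eye"]
E
python3 - <<'E'
from h import *
for cam in ["top","scene"]:
    d=imaging.get_image(cam);P=cloud(d)
    for l in ["gauge","gauge_grip","gauge_collar","feeler_tip","feeler","fixture","rest","pad","glue_bottle","brown_tape","circuit_board","red_marker"]:
        for s in imaging.silhouettes(l,cam)[:2]:
            m=s["mask"]&(d["range_z"]>0)
            if m.sum()==0: continue
            Q=P[m]
            print(cam,l,round(s["conf"],2),np.round(s["pixel"]),m.sum(),Q.min(0).round(3),Q.max(0).round(3),np.median(Q,0).round(3))
d=imaging.get_image("top")
im=cv2.resize(d["pixels"][130:300,260:410],None,fx=4,fy=4,interpolation=cv2.INTER_CUBIC);cv2.imwrite("pics/b_top.png",im[:,:600])
E
```

```text
top gauge 0.83 [379. 241.] 318 [ 0.366 -0.312 -0.002] [ 0.524 -0.277  0.094] [ 0.446 -0.288  0.082]
top gauge_grip 0.75 [378. 235.] 269 [ 0.372 -0.312  0.007] [ 0.511 -0.277  0.094] [ 0.45  -0.287  0.084]
top gauge_collar 0.64 [379. 232.] 228 [ 0.369 -0.297  0.067] [ 0.507 -0.277  0.094] [ 0.45  -0.287  0.084]
top feeler 0.72 [379. 233.] 236 [ 0.378 -0.313  0.005] [ 0.511 -0.277  0.094] [ 0.459 -0.287  0.084]
top feeler 0.58 [302. 188.] 371 [ 0.582 -0.099 -0.004] [ 0.651 -0.037  0.016] [ 0.614 -0.068  0.007]
top fixture 0.81 [317. 235.] 1114 [ 0.394 -0.155  0.003] [ 0.523 -0.073  0.112] [ 0.455 -0.11   0.016]
top rest 0.85 [372. 245.] 491 [ 0.38  -0.315 -0.004] [ 0.518 -0.261  0.085] [ 0.435 -0.276  0.012]
top pad 0.72 [302. 182.] 357 [ 0.585 -0.099 -0.002] [ 0.648 -0.034  0.016] [ 0.616 -0.068  0.007]
top pad 0.29 [181. 229.] 380 [ 0.424  0.223 -0.005] [0.516 0.316 0.057] [0.466 0.266 0.042]
top glue_bottle 0.59 [191. 169.] 421 [ 0.634  0.243 -0.004] [0.715 0.318 0.16 ] [0.651 0.262 0.095]
top glue_bottle 0.55 [320. 236.] 1145 [ 0.392 -0.156 -0.005] [ 0.523 -0.071  0.112] [ 0.454 -0
[... 658 characters left out ...]
379. 234.] 251 [ 0.199 -0.329 -0.005] [ 0.423 -0.051  0.357] [ 0.399 -0.284  0.012]
scene fixture 0.58 [310. 234.] 560 [ 0.44  -0.151  0.003] [ 0.524 -0.07   0.109] [ 0.476 -0.101  0.05 ]
scene rest 0.81 [378. 232.] 201 [ 0.377 -0.307 -0.   ] [ 0.405 -0.261  0.067] [ 0.399 -0.284  0.012]
scene pad 0.61 [273. 215.] 291 [ 0.584 -0.098 -0.005] [ 0.65  -0.034  0.011] [ 0.615 -0.065  0.004]
scene brown_tape 0.75 [193. 288.] 530 [ 0.19   0.212 -0.004] [0.509 0.355 0.398] [0.443 0.255 0.029]
scene circuit_board 0.76 [243. 254.] 235 [ 0.499  0.051 -0.005] [0.555 0.114 0.014] [0.528 0.082 0.002]
scene red_marker 0.71 [329. 180.] 195 [ 0.616 -0.332 -0.007] [ 0.701 -0.242  0.022] [ 0.653 -0.281  0.011]
```

View pics/b_top.png

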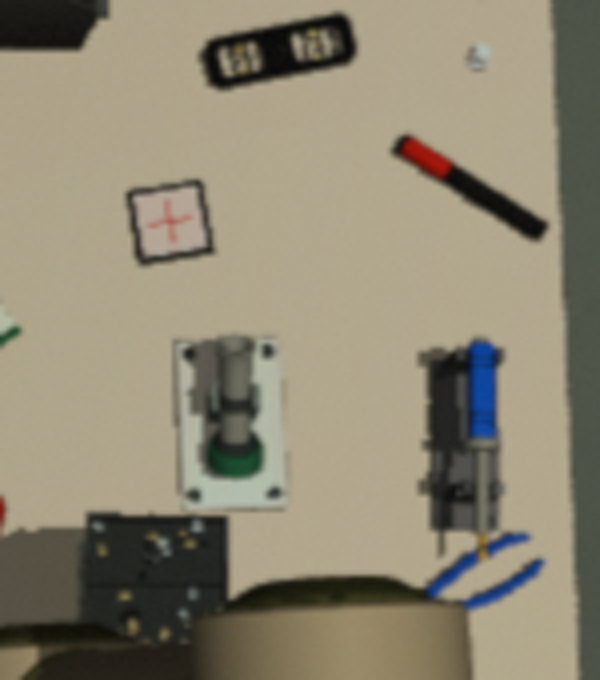

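```bash
python3 - <<'E'
from h import *
d=imaging.get_image("top");P=cloud(d)
b=d["pixels"].astype(int)
x,y,z=P[...,0],P[...,1],P[...,2]
m=(abs(x-.45)<.1)&(abs(y+.287)<.03)&(z>.055)
Q=P[m];blue=(b[...,0]>b[...,2]+40)[m]
def line(A):
    c=A.mean(0);u,s,v=np.linalg.svd(A[:,:2]-c[:2]);t=v[0]*np.sign(v[0][0]);return c.round(4),np.degrees(np.arctan2(t[1],t[0])).round(2)
H=Q[blue&(Q[:,2]>.07)]
print("handle",line(H),H.min(0),H.max(0),len(H))
top=H[H[:,2]>.08];print(line(top),top.min(0),top.max(0))
bar=Q[~blue]; bar=bar[bar[:,0]<.45];print("bar",line(bar),bar.min(0),bar.max(0))
print("all",line(Q[(Q[:,2]>.074)]))
# fixture
m=(abs(x-.45)<.1)&(abs(y+.11)<.05)
F=P[m]; pl=F[(F[:,2]>.006)&(F[:,2]<.02)]
print("plate",cv2.minAreaRect(pl[:,:2].astype(np.float32)))
T=F[F[:,2]>.045]
print("tube",line(T),T.min(0),T.max(0))
for lo in np.arange(.03,.12,.01):
    s=F[(F[:,2]>lo)&(F[:,2]<=lo+.01)]
    if len(s):print(round(lo,3),len(s),s.min(0).round(3),s.max(0).round(3),np.median(s,0).round(3))
m=(abs(x-.615)<.045)&(abs(y+.067)<.045)
s=imaging.silhouettes("pad","top")[0]["mask"]; print("pad",cv2.minAreaRect(P[s][:,:2].astype(np.float32)))
E
```

```text
handle (array([ 0.4749, -0.289 ,  0.0848]), np.float64(-1.05)) [ 0.44044467 -0.30133144  0.07322698] [ 0.50710398 -0.28079805  0.09088259] 138
(array([ 0.4751, -0.2888,  0.0853]), np.float64(-0.55)) [ 0.44044467 -0.29856049  0.08023596] [ 0.50710398 -0.28079805  0.09088259]
bar (array([ 0.406 , -0.2861,  0.0794]), np.float64(0.15)) [ 0.35245101 -0.30446167  0.05959118] [ 0.4487403 -0.2699449  0.0939811]
all (array([ 0.445 , -0.2875,  0.0827]), np.float64(-1.51))
plate ((0.4500826895236969, -0.11010798066854477), (0.09711329638957977, 0.19483114778995514), 89.93939971923828)
tube (array([ 0.4606, -0.1124,  0.0732]), np.float64(2.28)) [ 0.4140484  -0.13141132  0.0452719 ] [ 0.51151284 -0.09460367  0.11071085]
0.03 27 [ 0.351 -0.135  0.034] [ 0.475 -0.061  0.04 ] [ 0.386 -0.099  0.038]
0.04 57 [ 0.36  -0.135  0.04 ] [ 0.459 -0.067  0.05 ] [ 0.421 -0.108  0.046]
0.05 96 [ 0.414 -0.131  0.05 ] [ 0.46  -0.096  0.06 ] [ 0.433 -0.113  0.055]
0.06 47 [ 0.425 -0.124  0.06 ] [ 0.476 -0.095  0.07 ] [ 0.45  -0.113  0.065]
0.07 61 [ 0.452 -0.13   0.07 ] [ 0.481 -0.095  0.08 ] [ 0.466 -0.112  0.075]
0.08 66 [ 0.46  -0.126  0.08 ] [ 0.512 -0.095  0.09 ] [ 0.476 -0.112  0.086]
0.09 51 [ 0.476 -0.125  0.09 ] [ 0.511 -0.097  0.099] [ 0.487 -0.112  0.094]
0.1 30 [ 0.488 -0.125  0.101] [ 0.503 -0.097  0.11 ] [ 0.494 -0.111  0.105]
0.11 1 [ 0.493 -0.108  0.111] [ 0.493 -0.108  0.111] [ 0.493 -0.108  0.111]
pad ((0.45481348037719727, -0.06450000405311584), (0.06270582228899002, 0.38689979910850525), 88.79187774658203)
```

>>> play_rows([
  {"gripper":50,"dx":15.1,"dy":-4.68,"dz":-0.8,"turn":0.304},
  {"gripper":50,"dx":15.1,"dy":-4.68,"dz":-0.8,"turn":0.304},
  {"gripper":50,"dx":15.1,"dy":-4.68,"dz":-0.8,"turn":0.304},
  {"gripper":50,"dx":15.1,"dy":-4.68,"dz":-0.8,"turn":0.304},
  {"gripper":50,"dx":15.1,"dy":-4.68,"dz":-0.8,"turn":0.304},
  {"gripper":50,"dx":15.1,"dy":-4.68,"dz":-0.8,"turn":0.304},
  {"gripper":50,"dx":15.1,"dy":-4.68,"dz":-0.8,"turn":0.304},
  {"gripper":50,"dx":15.1,"dy":-4.68,"dz":-0.8,"turn":0.304},
  {"gripper":50,"dx":15.1,"dy":-4.68,"dz":-0.8,"turn":0.304},
  {"gripper":50,"dx":15.1,"dy":-4.68,"dz":-0.8,"turn":0.304},
])

```text
clock: 2.6
tcp_pos: [0.4754, -0.2882, 0.2248]
eef_rot: [-3.141, 0.038, 0.001]
force: [-0.1, 0.0, -0.4]
gripper_width: 0.569
```

```bash
cat >> h.py <<'E'
def snap(tag,cam="wrist"):
    o=get_obs(); d=imaging.get_image(cam)
    P=cloud(d,wpose(d,o) if cam=="wrist" else None)
    cv2.imwrite(f"pics/{tag}.png",d["pixels"]); np.savez(f"pics/{tag}.npz",px=d["pixels"],P=P,rz=d["range_z"])
    return o,d,P
E
python3 - <<'E'
from h import *
o,d,P=snap("c_wrist"); print(o["clock"],o["tcp_pos"],o["eef_rot"],o["force"],o["gripper_width"])
snap("c_scene","scene")
E
```

```text
2.6 [ 0.47535726 -0.28821035  0.22475774] [-3.14125298e+00  3.78035486e-02  7.14134405e-04] [-0.05486067  0.01204307 -0.37453785] 0.5691204489329903
```

View pics/c_wrist.png

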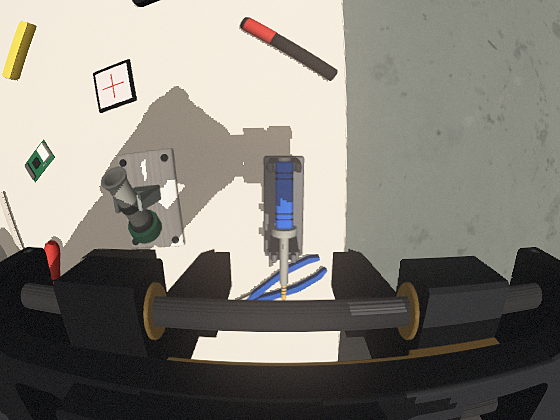

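View pics/c_scene.png

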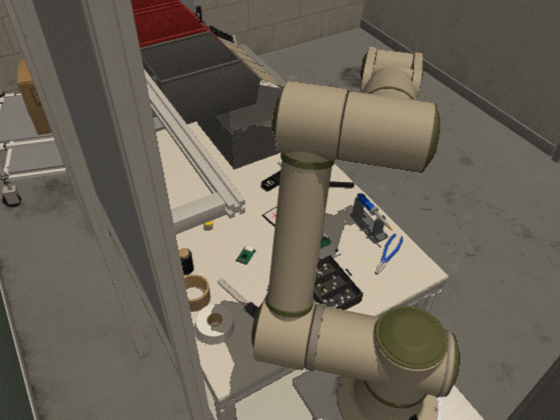

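```bash
python3 - <<'E'
from h import *
z0=np.load("pics/c_wrist.npz");P=z0["P"];b=z0["px"].astype(int);rz=z0["rz"]
x,y,z=P[...,0],P[...,1],P[...,2]; ok=rz>0
def line(A):
    c=A.mean(0);u,s,v=np.linalg.svd(A[:,:2]-c[:2]);t=v[0]*np.sign(v[0][0]);return c.round(4),np.degrees(np.arctan2(t[1],t[0])).round(2)
m=ok&(abs(x-.43)<.12)&(abs(y+.287)<.04)&(z>.055)&(z<.11)
blue=(b[...,0]>b[...,2]+40)
H=P[m&blue];print("handle",len(H),line(H),H.min(0),H.max(0));T=H[H[:,2]>np.median(H[:,2])-.002];print(line(T),T.min(0).round(4),T.max(0).round(4))
B=P[m&~blue&(x<.44)];print("bar",len(B),B.min(0).round(3),B.max(0).round(3))
for lo in np.arange(.34,.53,.01):
    s=P[m&(x>lo)&(x<=lo+.01)]
    if len(s):print(round(lo,3),len(s),"y",s[:,1].min().round(4),s[:,1].max().round(4),np.median(s[:,1]).round(4),"z",np.percentile(s[:,2],[5,50,95]).round(4))
np.set_printoptions(suppress=True)
# fixture
m=ok&(abs(x-.46)<.08)&(abs(y+.11)<.055)
pl=P[m&(z>.008)&(z<.016)];print("plate",cv2.minAreaRect((pl[:,:2]*1000).astype(np.float32)),np.median(pl[:,2]))
for lo in np.arange(.03,.12,.01):
    s=P[m&(z>lo)&(z<=lo+.01)]
    if len(s):print(round(lo,3),len(s),s.min(0).round(3),s.max(0).round(3),np.median(s,0).round(3))
s=imaging.silhouettes("pad","wrist")
for k in s[:1]:
    q=P[k["mask"]];q=q[(abs(q[:,2]-.006)<.004)];print("pad",k["conf"],k["pixel"],cv2.minAreaRect((q[:,:2]*1000).astype(np.float32)),np.median(q[:,2]))
im=cv2.resize(z0["px"][140:270,80:320],None,fx=3,fy=3,interpolation=cv2.INTER_CUBIC);cv2.imwrite("pics/c_crop.png",im)
E
```

```text
handle 1025 (array([ 0.4753, -0.291 ,  0.0825]), np.float64(-1.67)) [ 0.36208061 -0.29984819  0.06789537] [ 0.51041327 -0.28224628  0.08506658]
(array([ 0.4758, -0.2909,  0.0827]), np.float64(-1.6)) [ 0.442  -0.2998  0.0807] [ 0.5104 -0.2822  0.0851]
bar 920 [ 0.355 -0.306  0.055] [ 0.44  -0.273  0.088]
0.35 17 y -0.29 -0.2853 -0.2876 z [0.0747 0.0766 0.0774]
0.36 39 y -0.2902 -0.2843 -0.2878 z [0.0752 0.0762 0.0776]
0.37 55 y -0.2926 -0.2836 -0.288 z [0.0748 0.0772 0.0789]
0.38 69 y -0.2927 -0.2837 -0.2882 z [0.0756 0.0779 0.0794]
0.39 76 y -0.2929 -0.2839 -0.2884 z [0.0758 0.0779 0.0795]
0.4 232 y -0.3059 -0.273 -0.2897 z [0.0676 0.0767 0.0791]
0.41 202 y -0.3048 -0.273 -0.2888 z [0.0575 0.0712 0.0788]
0.42 79 y -0.2935 -0.2847 -0.2891 z [0.0755 0.0778 0.0794]
0.43 157 y -0.3032 -0.2767 -0.2903 z [0.078  0.0857 0.0881]
0.44 220 y -0.3023 -0.2767 -0.2895 z [0.0728 0.0824 0.0868]
0.45 164 y -0.2991 -0.2814 -0.2907 z [0.081  0.0827 0.0839]
0.46 170 y -0.2992 -0.2816 -0.2909 z [0.0805 0.0825 0.0838]
0.47 175 y -0.2994 -0.282 -0.2911 z [0.0806 0.0825 0.0838]
0.48 175 y -0.2995 -0.2822 -
[... 405 characters left out ...]
2  0.035]
0.04 331 [ 0.414 -0.137  0.04 ] [ 0.482 -0.095  0.05 ] [ 0.438 -0.131  0.046]
0.05 479 [ 0.419 -0.134  0.05 ] [ 0.482 -0.1    0.06 ] [ 0.438 -0.122  0.054]
0.06 199 [ 0.445 -0.134  0.06 ] [ 0.482 -0.102  0.07 ] [ 0.457 -0.123  0.065]
0.07 355 [ 0.457 -0.133  0.07 ] [ 0.499 -0.096  0.08 ] [ 0.47  -0.124  0.074]
0.08 431 [ 0.466 -0.126  0.08 ] [ 0.515 -0.1    0.09 ] [ 0.496 -0.115  0.086]
0.09 282 [ 0.481 -0.129  0.09 ] [ 0.511 -0.097  0.1  ] [ 0.497 -0.117  0.094]
0.1 131 [ 0.491 -0.128  0.1  ] [ 0.502 -0.1    0.108] [ 0.497 -0.116  0.104]
pad 0.71 [113.7, 86.3] ((618.257080078125, -69.15692138671875), (59.978450775146484, 60.31521224975586), 10.163077354431152) 0.004637348406502095
```

View pics/c_crop.png

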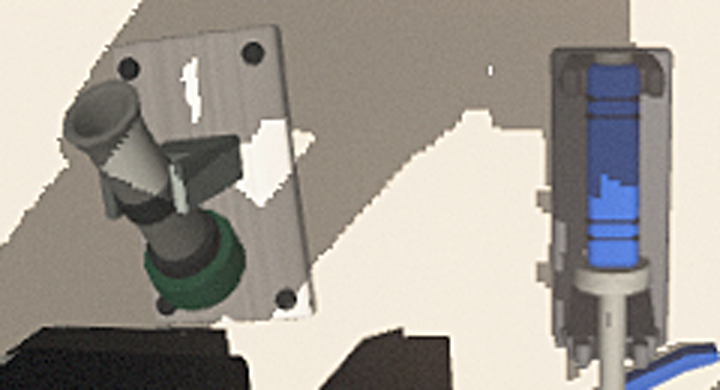

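>>> play_rows([
  {"gripper":50,"dx":0.19,"dy":0.1,"dz":1.5,"turn":0.004},
  {"gripper":50,"dx":0.19,"dy":0.1,"dz":3.5,"turn":0.004},
  {"gripper":45,"dx":0.19,"dy":0.1,"dz":5.4,"turn":0.004},
  {"gripper":40,"dx":0.19,"dy":0.1,"dz":6.75,"turn":0.004},
  {"gripper":40,"dx":0.19,"dy":0.1,"dz":6.75,"turn":0.004},
  {"gripper":10,"dx":0.19,"dy":0.1,"dz":6.75,"turn":0.004},
  {"gripper":10,"dx":0.19,"dy":0.1,"dz":6.75,"turn":0.004},
  {"gripper":10,"dx":0.19,"dy":0.1,"dz":6.75,"turn":0.004},
  {"gripper":10,"dx":0.19,"dy":0.1,"dz":6.75,"turn":0.004},
  {"gripper":10,"dx":0.19,"dy":0.1,"dz":6.75,"turn":0.004},
], grip_force=3)

```text
clock: 3.75
tcp_pos: [0.4798, -0.2916, 0.057]
eef_rot: [3.14, -0.047, 0.001]
force: [-0.6, 0.6, -0.5]
gripper_width: 0.117
```

```bash
python3 - <<'E'
from h import *
o,d,P=snap("d_wrist"); print(o)
snap("d_scene","scene");a=cv2.imread("pics/d_scene.png")[170:270,310:450];cv2.imwrite("pics/d_sc.png",cv2.resize(a,None,fx=5,fy=5,interpolation=cv2.INTER_CUBIC))
E
```

```text
{'clock': 3.75, 'joints': array([-7.54802508e-01,  5.46401548e-01,  1.56418365e+00, -3.35795404e-06,
        1.02989071e+00,  8.46147254e-01]), 'qvel': array([ 0.0001128 ,  0.00706188,  0.00276355,  0.00159279, -0.00180996,
       -0.00044247]), 'tau': array([-4.99879103e-02, -4.70406318e+01, -2.16710740e+01,  5.22654131e-02,
       -4.68216359e-02, -3.95346979e-04]), 'tcp_pos': array([ 0.47980445, -0.29164518,  0.05697033]), 'eef_rot': array([ 3.14048056e+00, -4.73490124e-02,  1.29236993e-03]), 'force': array([-0.56166334,  0.6250026 , -0.46376023]), 'ft_torque': array([-0.00246188, -0.00088461,  0.03782425]), 'gripper_width': 0.11697578033898279}
```

View pics/d_wrist.png

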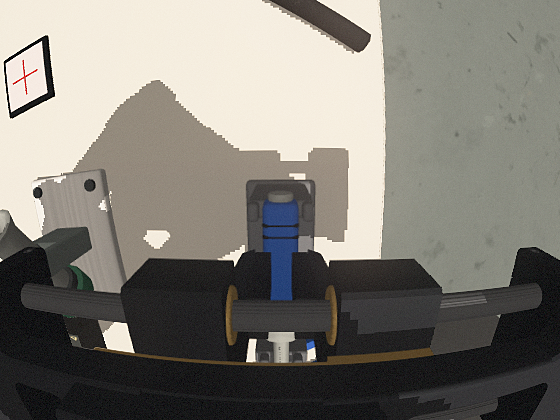

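View pics/d_sc.png

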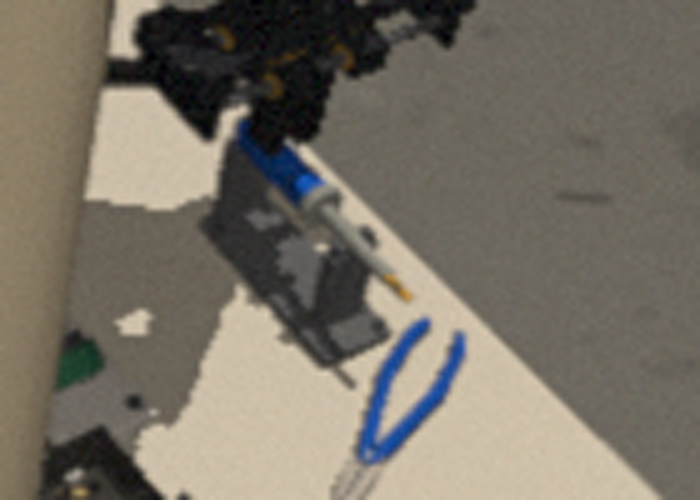

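>>> play_rows([
  {"gripper":0,"dz":0},
  {"gripper":0,"dz":-0.3},
  {"gripper":0,"dz":-0.6},
  {"gripper":0,"dz":-0.6},
])

```text
validation failed for argument at $.se...
```

```bash
cat >> h.py <<'E'
def both(tag,crop=(150,270,290,450),k=4):
    o,d,P=snap(tag+"_w"); snap(tag+"_s","scene")
    a=cv2.imread(f"pics/{tag}_s.png")[crop[0]:crop[1],crop[2]:crop[3]]
    a=cv2.resize(a,None,fx=k,fy=k,interpolation=cv2.INTER_CUBIC)
    cv2.imwrite(f"pics/{tag}_sc.png",a[:600,:800])
    print(o["clock"],o["tcp_pos"].round(4),o["eef_rot"].round(3),o["force"].round(2),o["ft_torque"].round(3),o["gripper_width"])
    return o,d,P
E
python3 - <<'E'
from h import *
both("e")
E
```

```text
3.85 [ 0.4797 -0.2915  0.0566] [ 3.141e+00 -4.700e-02  1.000e-03] [ 0.29 -0.52 -0.26] [0.044 0.027 0.03 ] 0.11205017720925943
```

View pics/e_sc.png

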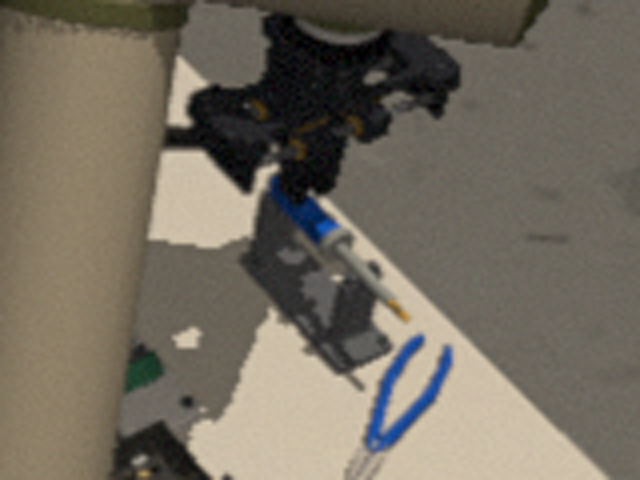

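View pics/e_w.png

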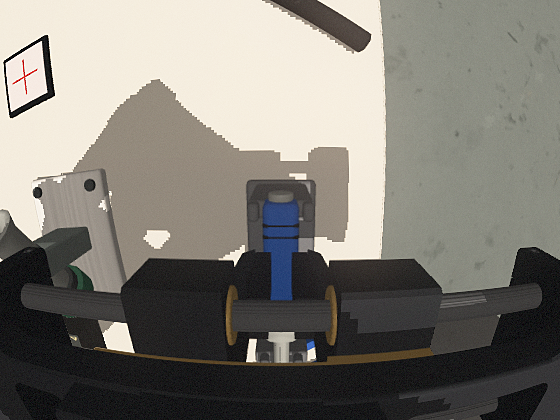

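>>> play_rows([
  {"gripper":2,"dx":0,"dy":0,"dz":0,"turn":0},
  {"gripper":2,"dx":0,"dy":0,"dz":-0.3,"turn":0},
  {"gripper":2,"dx":0,"dy":0,"dz":-0.6,"turn":0},
  {"gripper":2,"dx":0,"dy":0,"dz":-0.6,"turn":0},
], grip_force=3)

```text
clock: 4.35
tcp_pos: [0.4802, -0.292, 0.0727]
eef_rot: [3.14, -0.047, 0.003]
force: [-0.2, 0.3, 0.6]
gripper_width: 0.022
```

```bash

python3 - <<'E'
from h import *
both("f")
E
```

```text
4.35 [ 0.4802 -0.292   0.0727] [ 3.14e+00 -4.70e-02  3.00e-03] [-0.22  0.29  0.56] [ 0.059  0.027 -0.044] 0.02212662927145793
```

View pics/f_sc.png

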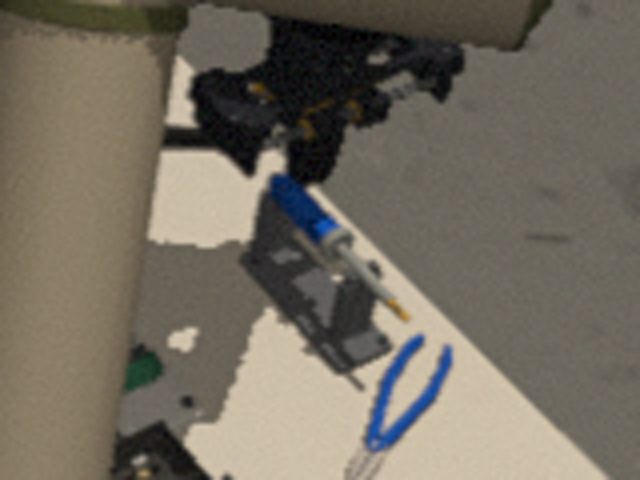

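View pics/f_w.png

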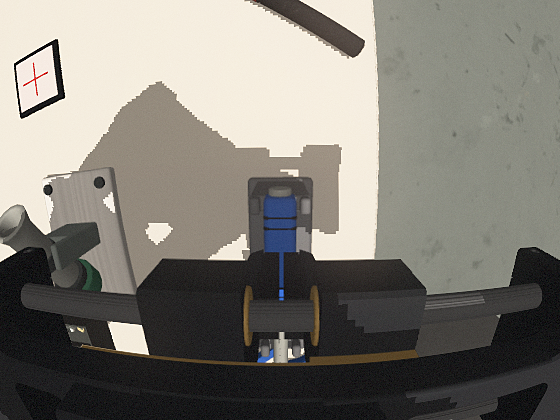

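```bash
python3 - <<'E'
from h import *
np.set_printoptions(suppress=True,linewidth=200)
for t in ["d_wrist","f_w"]:
    z=np.load(f"pics/{t}.npz");P=z["P"]
    a=cv2.resize(z["px"][170:380,160:400],None,fx=3,fy=2.8,interpolation=cv2.INTER_CUBIC);cv2.imwrite(f"pics/{t}_z.png",a)
    for r in [235,250,260,275,290]:
        print(t,r)
        for c in [240,250,262,268,275,281,288,294,300,310,320]: print(c,P[r,c].round(3),z["px"][r,c])
E
```

```text
d_wrist 235
240 [ 0.468 -0.26  -0.002] [121 134 145]
250 [ 0.472 -0.269  0.01 ] [73 73 74]
262 [ 0.471 -0.277  0.01 ] [54 54 59]
268 [ 0.495 -0.286  0.083] [129  70  44]
275 [ 0.495 -0.289  0.083] [124  67  40]
281 [ 0.495 -0.292  0.083] [125  71  45]
288 [ 0.495 -0.296  0.082] [131  76  51]
294 [ 0.495 -0.299  0.082] [108  65  44]
300 [ 0.47  -0.305  0.009] [70 72 74]
310 [ 0.47  -0.313  0.009] [103 105 108]
320 [ 0.466 -0.321 -0.001] [121 134 145]
d_wrist 250
240 [ 0.456 -0.259 -0.001] [225 239 247]
250 [ 0.46  -0.268  0.009] [45 45 46]
262 [ 0.459 -0.277  0.008] [77 74 73]
268 [ 0.487 -0.285  0.082] [126  72  46]
275 [ 0.487 -0.289  0.083] [118  67  39]
281 [ 0.488 -0.292  0.084] [122  68  42]
288 [ 0.487 -0.295  0.082] [124  72  46]
294 [ 0.487 -0.298  0.082] [115  62  39]
300 [ 0.458 -0.305  0.009] [136 137 142]
310 [ 0.49  -0.306  0.091] [47 48 52]
320 [ 0.454 -0.321 -0.001] [221 235 243]
d_wrist 260
240 [ 0.491 -0.274  0.103] [30 23 27]
250 [ 0.49  -0.278  0.103] [29 24 26]
262 [ 0.489 -0.283  0.1  ] [33 32 26]
268 [ 0.489 -0.286  0.099] [38 33 35]
275 [ 0.482 -0.289  0.083] [
[... 2617 characters left out ...]
8]
275 [ 0.489 -0.29   0.131] [38 36 37]
281 [ 0.466 -0.292  0.083] [123  71  44]
288 [ 0.489 -0.295  0.13 ] [35 34 31]
294 [ 0.489 -0.297  0.132] [24 29 27]
300 [ 0.489 -0.3    0.132] [26 30 31]
310 [ 0.491 -0.304  0.135] [32 42 40]
320 [ 0.514 -0.302  0.184] [38 38 44]
f_w 290
240 [ 0.514 -0.284  0.191] [34 32 33]
250 [ 0.509 -0.285  0.181] [37 62 78]
262 [ 0.489 -0.285  0.144] [30 28 30]
268 [ 0.489 -0.287  0.144] [30 30 34]
275 [ 0.489 -0.29   0.144] [28 25 30]
281 [ 0.457 -0.291  0.084] [238 125  67]
288 [ 0.489 -0.295  0.144] [32 33 35]
294 [ 0.489 -0.297  0.145] [34 33 38]
300 [ 0.489 -0.299  0.144] [34 33 38]
310 [ 0.49  -0.303  0.147] [31 36 44]
320 [ 0.513 -0.301  0.189] [28 23 28]
```

View pics/d_wrist_z.png

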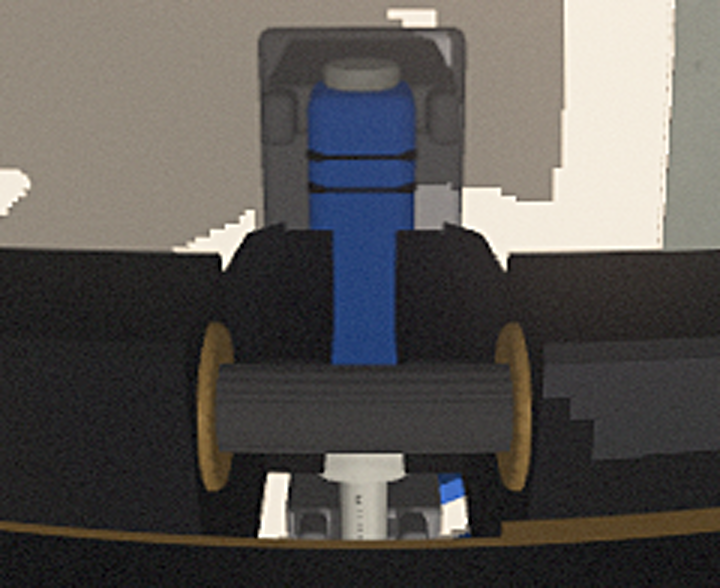

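View pics/f_w_z.png

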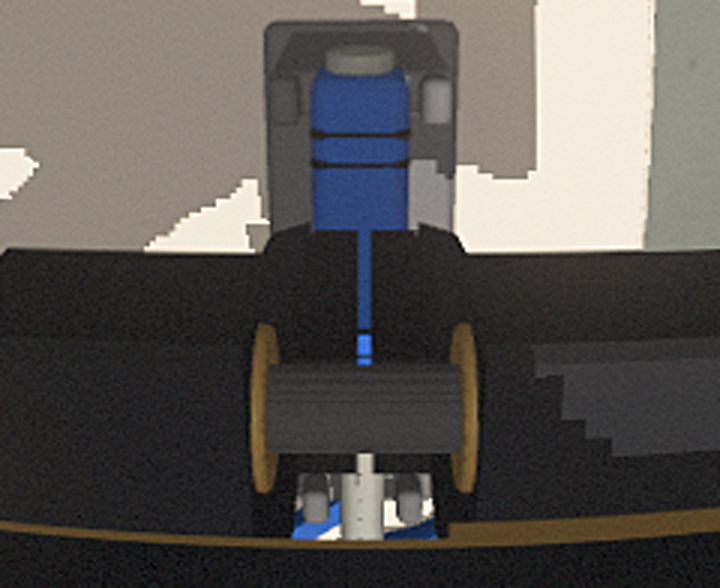

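>>> play_rows([
  {"gripper":40,"dx":0,"dy":0,"dz":0,"turn":0},
  {"gripper":40,"dx":0,"dy":0,"dz":0,"turn":0},
  {"gripper":40,"dx":0,"dy":0,"dz":0,"turn":0},
  {"gripper":40,"dx":0,"dy":0,"dz":0,"turn":0},
  {"gripper":40,"dx":0,"dy":0,"dz":0,"turn":0},
  {"gripper":40,"dx":0,"dy":0,"dz":1.0,"turn":0},
  {"gripper":40,"dx":0,"dy":0,"dz":2.0,"turn":0},
  {"gripper":30,"dx":0,"dy":0,"dz":2.0,"turn":0},
  {"gripper":10,"dx":0,"dy":0,"dz":2.0,"turn":0},
  {"gripper":10,"dx":0,"dy":0,"dz":2.0,"turn":0},
  {"gripper":10,"dx":0,"dy":0,"dz":2.0,"turn":0},
  {"gripper":10,"dx":0,"dy":0,"dz":2.0,"turn":0},
], grip_force=3)

```text
clock: 5.65
tcp_pos: [0.4802, -0.292, 0.0225]
eef_rot: [3.14, -0.047, 0.003]
force: [0.1, 0.4, 3.8]
gripper_width: 0.201
```

```bash

python3 - <<'E'
from h import *
both("g")
E
```

```text
5.65 [ 0.4802 -0.292   0.0225] [ 3.14e+00 -4.70e-02  3.00e-03] [0.13 0.37 3.81] [-0.016 -0.067 -0.031] 0.2008375254107766
```

View pics/g_w.png

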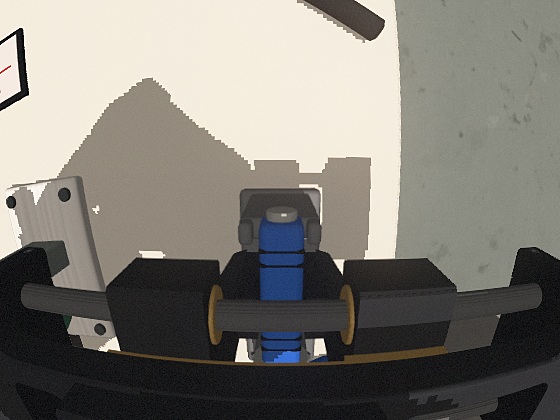

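>>> play_rows([
  {"gripper":5,"dx":0,"dy":0,"dz":0,"turn":0},
  {"gripper":5,"dx":0,"dy":0,"dz":-0.2,"turn":0},
  {"gripper":5,"dx":0,"dy":0,"dz":-0.4,"turn":0},
  {"gripper":5,"dx":0,"dy":0,"dz":-0.6,"turn":0},
  {"gripper":5,"dx":0,"dy":0,"dz":-0.6,"turn":0},
], grip_force=3)

```text
clock: 6.25
tcp_pos: [0.4798, -0.2916, 0.0369]
eef_rot: [3.141, -0.047, 0.001]
force: [0.4, 0.7, -0.8]
gripper_width: 0.205
```

```bash

python3 - <<'E'
from h import *
both("i")
E
```

```text
6.25 [ 0.4798 -0.2916  0.0369] [ 3.141e+00 -4.700e-02  1.000e-03] [ 0.38  0.74 -0.84] [ 0.055  0.021 -0.003] 0.20481710004470066
```

View pics/i_w.png

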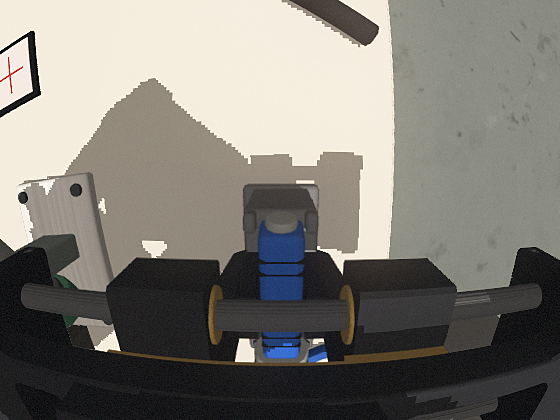

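View pics/i_sc.png

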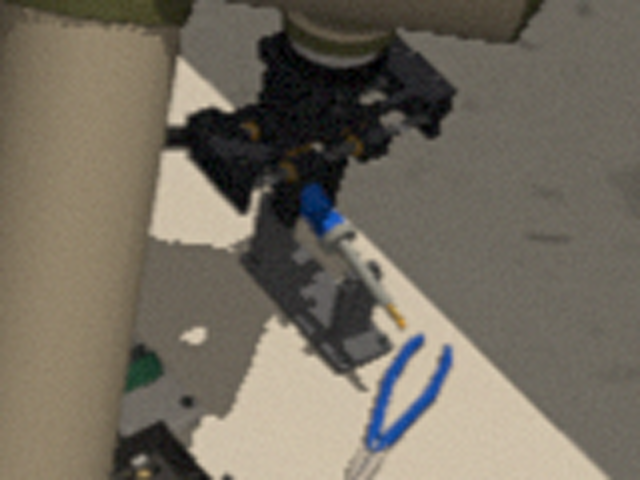

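```bash
cat >> h.py <<'E'
def tilt(P,px,o,lim=.06):
    b=px.astype(int);c=o["tcp_pos"]
    m=(b[...,0]>b[...,2]+35)&(b[...,0]>b[...,1]+25)&(abs(P[...,1]-c[1])<.025)&(abs(P[...,0]-c[0])<lim)&(P[...,2]>c[2]+.01)
    H=P[m]
    # top face: robust line z(x) on central strip
    Q=H[abs(H[:,1]-np.median(H[:,1]))<.006]
    vx,vz,x0,z0=cv2.fitLine(Q[:,[0,2]].astype(np.float32)*1000,cv2.DIST_HUBER,0,.5,.01).ravel()
    print("tilt deg",np.degrees(np.arctan(vz/vx)).round(1),"n",len(Q),"top z at grip",(z0/1000+(c[0]-x0/1000)*vz/vx).round(4),"x range",Q[:,0].min().round(3),Q[:,0].max().round(3),"y",np.median(H[:,1]).round(4))
E
python3 - <<'E'
from h import *
z=np.load("pics/i_w.npz");tilt(z["P"],z["px"],{"tcp_pos":np.array([.4798,-.2916,.0369])})
z=np.load("pics/g_w.npz");tilt(z["P"],z["px"],{"tcp_pos":np.array([.4802,-.292,.0225])})
E
```

```text
tilt deg 10.5 n 2628 top z at grip 0.0977 x range 0.438 0.51 y -0.2916
tilt deg -0.2 n 2922 top z at grip 0.0828 x range 0.443 0.512 y -0.292
```

>>> play_rows([
  {"gripper":5,"dx":0,"dy":0,"dz":-0.4,"turn":0},
  {"gripper":5,"dx":0,"dy":0,"dz":-0.8,"turn":0},
  {"gripper":5,"dx":0,"dy":0,"dz":-1.2,"turn":0},
  {"gripper":5,"dx":0,"dy":0,"dz":-1.6,"turn":0},
  {"gripper":5,"dx":0,"dy":0,"dz":-1.9,"turn":0},
  {"gripper":5,"dx":0,"dy":0,"dz":-1.9,"turn":0},
], grip_force=3)

```text
clock: 6.95
tcp_pos: [0.48, -0.2919, 0.0851]
eef_rot: [3.14, -0.047, 0.003]
force: [-0.5, 0.2, -0.6]
gripper_width: 0.2
```

```bash

python3 - <<'E'
from h import *
o,d,P=both("j");tilt(P,d["pixels"],o)
E
```

```text
6.95 [ 0.48   -0.2919  0.0851] [ 3.14e+00 -4.70e-02  3.00e-03] [-0.47  0.15 -0.58] [ 0.031  0.046 -0.002] 0.19987792407040073
tilt deg 37.6 n 957 top z at grip 0.149 x range 0.441 0.507 y -0.292
```

View pics/j_w.png

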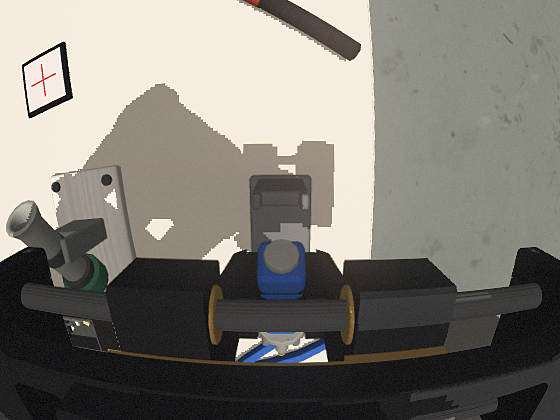

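View pics/j_sc.png

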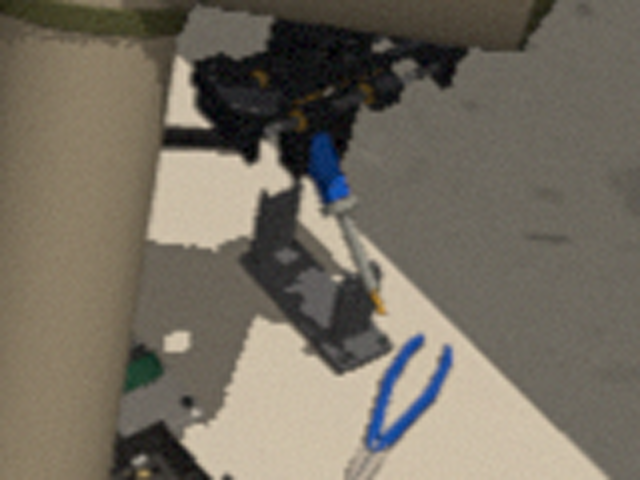

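>>> play_rows([
  {"gripper":5,"dx":0,"dy":0,"dz":-0.06,"turn":0},
  {"gripper":5,"dx":0,"dy":0,"dz":-0.06,"turn":0},
], grip_force=3)

```text
clock: 7.25
tcp_pos: [0.4795, -0.2914, 0.085]
eef_rot: [-3.141, 0.048, 0.001]
force: [-0.8, -1.3, -1.1]
gripper_width: 0.201
```

>>> play_rows([
  {"gripper":2,"dx":0,"dy":0,"dz":0,"turn":0},
  {"gripper":2,"dx":0,"dy":0,"dz":0,"turn":0},
  {"gripper":2,"dx":0,"dy":0,"dz":-0.6,"turn":0},
  {"gripper":2,"dx":0,"dy":0,"dz":-1.6,"turn":0},
  {"gripper":2,"dx":0,"dy":0,"dz":-2.4,"turn":0},
  {"gripper":2,"dx":0,"dy":0,"dz":-2.4,"turn":0},
], grip_force=15)

```text
clock: 7.85
tcp_pos: [0.4806, -0.2923, 0.1476]
eef_rot: [3.138, -0.047, 0.006]
force: [-0.6, 0.2, -1.5]
gripper_width: 0.2
```

```bash

python3 - <<'E'
from h import *
o,d,P=both("k");tilt(P,d["pixels"],o)
from scipy.optimize import least_squares
def mouth(P,rz,tag):
    x,y,z=P[...,0],P[...,1],P[...,2]
    m=(rz>0)&(abs(x-.5)<.035)&(abs(y+.113)<.035)&(z>.06)&(z<.13)
    A=P[m]
    for yaw in np.radians([-4,0,4]):
        n=np.array([np.cos(.698)*np.cos(yaw),np.cos(.698)*np.sin(yaw),np.sin(.698)])
        s=A@n; h=np.percentile(s,99)
        r=A[s>h-.003]
        e1=np.array([-np.sin(yaw),np.cos(yaw),0]);e2=np.cross(n,e1)
        uv=np.stack([r@e1,r@e2],-1)
        (cu,cv),rad=cv2.minEnclosingCircle((uv*1000).astype(np.float32))
        hull=cv2.convexHull((uv*1000).astype(np.float32))[:,0]
        c=np.array([cu,cv])/1000
        print(tag,np.degrees(yaw),"n",len(r),"rad",round(rad,1),"c",(c[0]*e1+c[1]*e2+n*(h-.001)).round(4))
    return A
for t in ["c_wrist","j_w","k_w"]:
    q=np.load(f"pics/{t}.npz");mouth(q["P"],q["rz"],t)
E
```

```text
7.85 [ 0.4806 -0.2923  0.1476] [ 3.138 -0.047  0.006] [-0.63  0.21 -1.47] [ 0.043 -0.015 -0.038] 0.20001524109130134
tilt deg 38.1 n 926 top z at grip 0.2117 x range 0.441 0.507 y -0.2922
c_wrist -4.0 n 213 rad 15.9 c [ 0.5058 -0.1132  0.0962]
c_wrist 0.0 n 243 rad 16.2 c [ 0.5056 -0.113   0.0957]
c_wrist 4.0 n 246 rad 16.2 c [ 0.5055 -0.113   0.0956]
j_w -4.0 n 463 rad 15.8 c [ 0.5058 -0.1138  0.0963]
j_w 0.0 n 511 rad 16.5 c [ 0.5056 -0.1133  0.0958]
j_w 4.0 n 523 rad 16.6 c [ 0.5055 -0.1133  0.0957]
k_w -4.0 n 328 rad 15.9 c [ 0.5056 -0.1135  0.0966]
k_w 0.0 n 379 rad 15.9 c [ 0.5052 -0.1134  0.0963]
k_w 4.0 n 384 rad 15.9 c [ 0.5051 -0.1134  0.0962]
```

View pics/k_w.png

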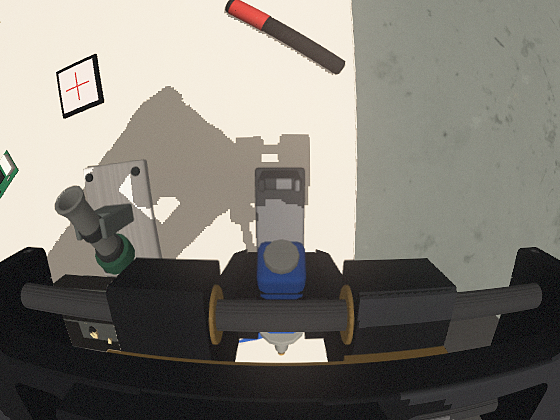

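View pics/k_sc.png

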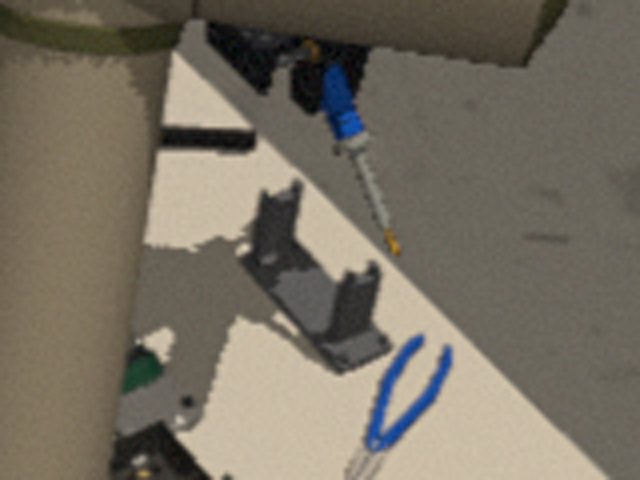

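```bash

python3 - <<'E'
from h import *
from scipy.optimize import least_squares
for t in ["c_wrist","j_w","k_w"]:
    q=np.load(f"pics/{t}.npz");P=q["P"];b=q["px"].astype(int)
    x,y,z=P[...,0],P[...,1],P[...,2]
    # plate right edge: per-x min y of points with z in .009-.016
    m=(q["rz"]>0)&(z>.008)&(z<.017)&(x>.4)&(x<.51)&(y<-.13)&(y>-.17)
    xs=[];ys=[]
    for lo in np.arange(.42,.51,.004):
        s=P[m&(x>lo)&(x<lo+.004)]
        if len(s)>3: xs.append(lo+.002);ys.append(s[:,1].min())
    xs,ys=map(np.array,(xs,ys))
    k=np.polyfit(xs,ys,1);r=ys-np.polyval(k,xs);g=abs(r)<.0015
    if g.sum()>4:k=np.polyfit(xs[g],ys[g],1)
    print(t,"right edge yaw",np.degrees(np.arctan(k[0])).round(2),"y at .46",np.polyval(k,.46).round(4),g.sum(),len(xs))
    m=(q["rz"]>0)&(z>.008)&(z<.017)&(abs(y+.11)<.05)&(abs(x-.515)<.02)
    xs=[];ys=[]
    for lo in np.arange(-.15,-.08,.004):
        s=P[m&(y>lo)&(y<lo+.004)]
        if len(s)>2: ys.append(lo+.002);xs.append(s[:,0].max())
    print("  far edge",np.polyfit(ys,xs,1) if len(ys)>4 else None,np.round(xs,3))
    # cylinder fit: tube points with radius 16? use cone-free: fit lateral axis of gray tube via symmetric: cylinder params p0(y,z), yaw, pitch, r
    m=(q["rz"]>0)&(z>.062)&(z<.112)&(abs(x-.485)<.03)&(abs(y+.113)<.019)
    A=P[m]
    def f(p,full=False):
        n=np.array([np.cos(.698)*np.cos(p[2]),np.cos(.698)*np.sin(p[2]),np.sin(.698)])
        c=np.array([.5055,p[0],p[1]]);v=A-c;s=v@n;d=np.linalg.norm(v-np.outer(s,n),axis=1)
        return d-p[3]
    # only below mouth & away
    n0=np.array([np.cos(.698),0,np.sin(.698)]);s=(A-np.array([.5055,-.1134,.0965]))@n0
    A=A[(s<-.012)&(s>-.045)]
    for st in (.011,.016):
        R_=least_squares(f,[-.1134,.0965,0,st],loss="soft_l1",f_scale=.0008)
        print("  cyl",R_.x[:2].round(4),np.degrees(R_.x[2]).round(2),R_.x[3].round(4),len(A),np.median(abs(R_.fun)).round(5))
E
```

```text
c_wrist right edge yaw 2.02 y at .46 -0.1545 23 23
  far edge [-0.04266239  0.52040161] [0.527 0.527 0.526 0.526 0.526 0.526 0.525 0.525 0.526 0.525 0.524 0.524
 0.524 0.525 0.525 0.525 0.524 0.523]
  cyl [-0.1116  0.0957] 5.28 0.0124 590 0.00067
  cyl [-0.1116  0.0957] 5.28 0.0124 590 0.00067
j_w right edge yaw -6.16 y at .46 -0.1514 7 23
  far edge [-0.04067131  0.52087613] [0.527 0.527 0.527 0.527 0.526 0.526 0.526 0.526 0.526 0.525 0.525 0.525
 0.525 0.525 0.525 0.524 0.524 0.524]
  cyl [-0.1115  0.0961] 8.65 0.0115 993 0.0007
  cyl [-0.1115  0.0961] 8.65 0.0115 993 0.0007
k_w right edge yaw 2.12 y at .46 -0.1548 23 23
  far edge [-0.03607408  0.52129378] [0.527 0.527 0.526 0.526 0.527 0.525 0.525 0.526 0.526 0.525 0.526 0.525
 0.524 0.524 0.525 0.525 0.524 0.524]
  cyl [-0.1113  0.0957] 6.75 0.0123 821 0.00064
  cyl [-0.1113  0.0957] 6.75 0.0123 821 0.00064
```

```bash

python3 - <<'E'
from h import *
q=np.load("pics/k_s.npz");P=q["P"];b=q["px"].astype(int)
m=(abs(P[...,1]+.292)<.03)&(P[...,2]>.1)&(P[...,2]<.24)&(abs(P[...,0]-.43)<.12)
v,u=np.nonzero(m)
A=P[m];c=b[m]
# barrel+feeler not dark
s=(c.sum(1)>200)
A=A[s];c=c[s]
th=np.radians(38.1);n=np.array([np.cos(th)*np.cos(-.03),np.cos(th)*np.sin(-.03),np.sin(th)])
g=np.array([.4806,-.2923,.2003])
t=(A-g)@n
for lo in np.arange(-.135,.05,.006):
    k=(t>lo)&(t<=lo+.006)
    if k.sum(): 
        v=A[k]-g; w=v-np.outer(v@n,n); print(round(lo,3),k.sum(),"perp med",np.median(w,0).round(4),"col",np.median(c[k],0))
print(t.min(),t.max())
E
```

```text
-0.135 3 perp med [ 0.0005  0.0011 -0.0004] col [ 42.  98. 122.]
-0.129 5 perp med [ 0.0013  0.004  -0.0015] col [ 47. 115. 149.]
-0.123 6 perp med [ 0.0003  0.0031 -0.0004] col [ 52.   92.  116.5]
-0.117 6 perp med [ 0.0001  0.0031 -0.0001] col [ 70.   96.5 116. ]
-0.111 8 perp med [ 0.0004  0.0026 -0.0005] col [102.  111.5 112. ]
-0.105 8 perp med [-0.0007  0.0047  0.0011] col [103.  113.5 116.5]
-0.099 8 perp med [-0.0002  0.003   0.0005] col [ 99.  108.5 110.5]
-0.093 8 perp med [ 0.0008  0.003  -0.0009] col [103.5 113.5 114.5]
-0.087 6 perp med [-0.0009  0.0028  0.0013] col [114. 123. 126.]
-0.081 8 perp med [ 0.0007  0.0042 -0.0007] col [100.5 109.  110.5]
-0.075 9 perp med [ 0.0005  0.0033 -0.0005] col [ 98. 109. 111.]
-0.069 8 perp med [ 0.0003  0.0023 -0.0002] col [ 99.  108.5 111. ]
-0.063 9 perp med [-0.0023  0.0055  0.0029] col [73. 80. 83.]
-0.057 14 perp med [-0.0027  0.0059  0.0038] col [ 89.5 100.   99.5]
-0.051 20 perp med [-0.0052  0.0086  0.0067] col [ 93.5 100.5 101.5]
-0.045 13 perp med [-0.005   0.0038  0.0062] col [137.  74.  33.]
-0.039 9 perp med [-0.0051  0.0027  0.0067] col [154.  76.  23.]
-0.033 6 perp med [-0.0032  0.0035  0.0041] col [151.   75.5  27.5]
-0.027 1 perp med [ 0.0016  0.0117 -0.0016] col [74. 65. 63.]
-0.021 1 perp med [ 0.0082  0.0218 -0.0096] col [62. 69. 74.]
-0.015 1 perp med [ 0.0087  0.023  -0.0103] col [61. 69. 72.]
-0.009 1 perp med [ 0.0092  0.0261 -0.0107] col [61. 68. 74.]
-0.13242131689855685 -0.005437293430114272
```

>>> play_rows([
  {"gripper":2,"dx":0,"dy":0,"dz":-1.6,"turn":0},
  {"gripper":2,"dx":1.0,"dy":-1.2,"dz":-1.6,"turn":-0.068},
  {"gripper":2,"dx":2.2,"dy":-2.7,"dz":-1.6,"turn":-0.068},
  {"gripper":2,"dx":3.4,"dy":-4.2,"dz":-1.6,"turn":-0.068},
  {"gripper":2,"dx":4.6,"dy":-5.6,"dz":-1.6,"turn":-0.068},
  {"gripper":2,"dx":5.6,"dy":-6.8,"dz":-1.4,"turn":-0.068},
  {"gripper":2,"dx":6.15,"dy":-7.52,"dz":-1.1,"turn":-0.068},
  {"gripper":2,"dx":6.15,"dy":-7.52,"dz":-1.1,"turn":-0.068},
  {"gripper":2,"dx":6.15,"dy":-7.52,"dz":-1.1,"turn":-0.068},
], grip_force=15)

```text
clock: 8.85
tcp_pos: [0.6384, -0.1083, 0.1713]
eef_rot: [-3.14, -0.06, 0.004]
force: [0.1, 0.8, -1.4]
gripper_width: 0.201
```

```bash

python3 - <<'E'
from h import *
o,d,P=both("l",(120,270,240,400),5);tilt(P,d["pixels"],o)
E
```

```text
8.85 [ 0.6384 -0.1083  0.1713] [-3.14  -0.06   0.004] [ 0.1   0.78 -1.45] [ 0.023 -0.028  0.001] 0.20100335280926765
tilt deg 35.0 n 910 top z at grip 0.2359 x range 0.6 0.664 y -0.1078
```

View pics/l_w.png

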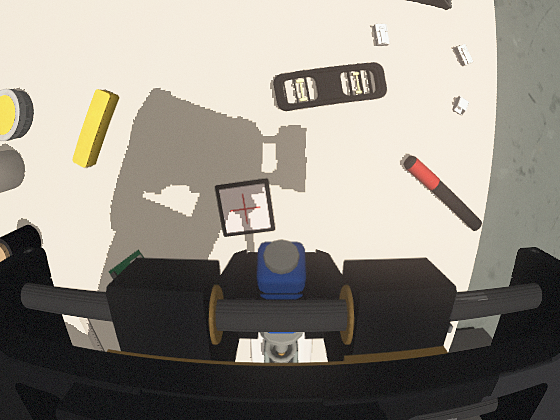

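View pics/l_sc.png

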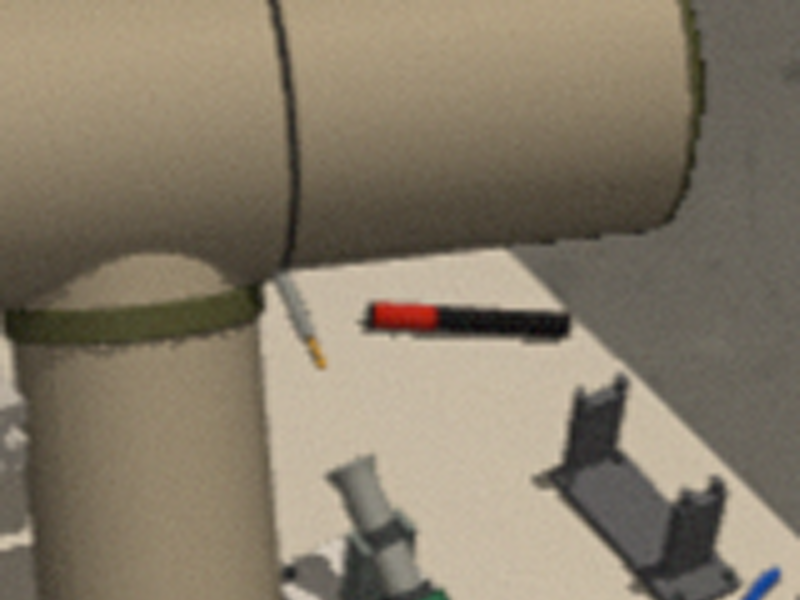

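```bash
cat >> h.py <<'E'
def gline(tag,zlo=.1):
    "barrel line from scene depth"
    q=np.load(f"pics/{tag}_s.npz");P=q["P"];b=q["px"].astype(int);o=get_obs();c=o["tcp_pos"]
    m=(abs(P[...,1]-c[1])<.03)&(P[...,2]>zlo)&(P[...,2]<c[2]+.04)&(P[...,0]<c[0]-.02)&(P[...,0]>c[0]-.14)&(b.sum(-1)>200)
    A=P[m]*1000; f=cv2.fitLine(A.astype(np.float32),cv2.DIST_HUBER,0,1,.01).ravel()
    d=f[:3]*np.sign(f[0]);p=f[3:]/1000
    tt=(c[0]-p[0])/d[0];t=(A/1000-p)@d
    e=p+d*t.min()
    print("scene: n",len(A),"tilt",np.degrees(np.arcsin(d[2])).round(2),"yaw",np.degrees(np.arctan2(d[1],d[0])).round(2),"axis z above tcp at grip",(p+d*tt-c).round(4),"tip",e.round(4),"tip dist",np.linalg.norm(e-(p+d*tt)).round(4))
E
python3 - <<'E'
from h import *
gline("l")
o,d,P=both("m",(120,270,240,400),5);tilt(P,d["pixels"],o);gline("m")
E
```

```text
scene: n 65 tilt 39.76 yaw 3.4 axis z above tcp at grip [0.     0.0047 0.0585] tip [ 0.5355 -0.1107  0.1452] tip dist 0.134
8.95 [ 0.6384 -0.1093  0.1725] [ 3.141e+00  5.700e-02 -1.000e-03] [ 0.15 -0.46 -1.44] [-0.006 -0.038 -0.03 ] 0.20214644480800265
tilt deg 37.4 n 916 top z at grip 0.2365 x range 0.6 0.665 y -0.1088
scene: n 63 tilt 41.02 yaw 2.4 axis z above tcp at grip [0.     0.0032 0.0623] tip [ 0.5353 -0.1104  0.1454] tip dist 0.1369
```

```bash
cat >> h.py <<'E'
def mouth(P,rz,tag):
    x,y,z=P[...,0],P[...,1],P[...,2]
    m=(rz>0)&(abs(x-.5)<.035)&(abs(y+.113)<.03)&(z>.06)&(z<.125)
    A=P[m];yaw=.038
    n=np.array([np.cos(.698)*np.cos(yaw),np.cos(.698)*np.sin(yaw),np.sin(.698)])
    s=A@n; h=np.percentile(s,98);r=A[s>h-.0035]
    e1=np.array([-np.sin(yaw),np.cos(yaw),0]);e2=np.cross(n,e1)
    uv=np.stack([r@e1,r@e2],-1)
    (cu,cv),rad=cv2.minEnclosingCircle((uv*1000).astype(np.float32));c=np.array([cu,cv])/1000
    print(tag,"mouth n",len(r),"rad",round(rad,1),(c[0]*e1+c[1]*e2+n*(h-.001)).round(4))
E
python3 - <<'E'
from h import *
for t in ["m_s","a"]:
    if t=="m_s": q=np.load("pics/m_s.npz");mouth(q["P"],q["rz"],t)
    else:
        d=imaging.get_image("top");mouth(cloud(d),d["range_z"],"top");cv2.imwrite("pics/top2.png",d["pixels"])
E
```

```text
m_s mouth n 18 rad 16.5 [ 0.5028 -0.1082  0.0963]
top mouth n 13 rad 14.3 [ 0.5007 -0.1166  0.1024]
```

>>> play_rows([
  {"gripper":2,"dx":-0.4,"dy":0,"dz":0.7,"turn":0},
  {"gripper":2,"dx":-0.89,"dy":-0.03,"dz":1.6,"turn":0},
  {"gripper":2,"dx":-0.89,"dy":-0.03,"dz":1.6,"turn":0},
  {"gripper":2,"dx":-0.89,"dy":-0.03,"dz":1.6,"turn":0},
], grip_force=15)

```text
clock: 9.5
tcp_pos: [0.617, -0.1088, 0.1337]
eef_rot: [3.141, 0.058, 0.001]
force: [0.4, -0.5, 0.3]
gripper_width: 0.199
```

```bash

python3 - <<'E'
from h import *
o,d,P=both("n",(160,260,260,390),6);tilt(P,d["pixels"],o);gline("n",.1)
E
```

```text
9.5 [ 0.617  -0.1088  0.1337] [3.141e+00 5.800e-02 1.000e-03] [ 0.44 -0.54  0.25] [-0.025 -0.042 -0.042] 0.19888839389677695
tilt deg 37.7 n 918 top z at grip 0.1977 x range 0.579 0.643 y -0.1084
scene: n 132 tilt 38.64 yaw 0.63 axis z above tcp at grip [0.     0.0008 0.0589] tip [ 0.4917 -0.1094  0.0925] tip dist 0.1612
```

View pics/n_sc.png

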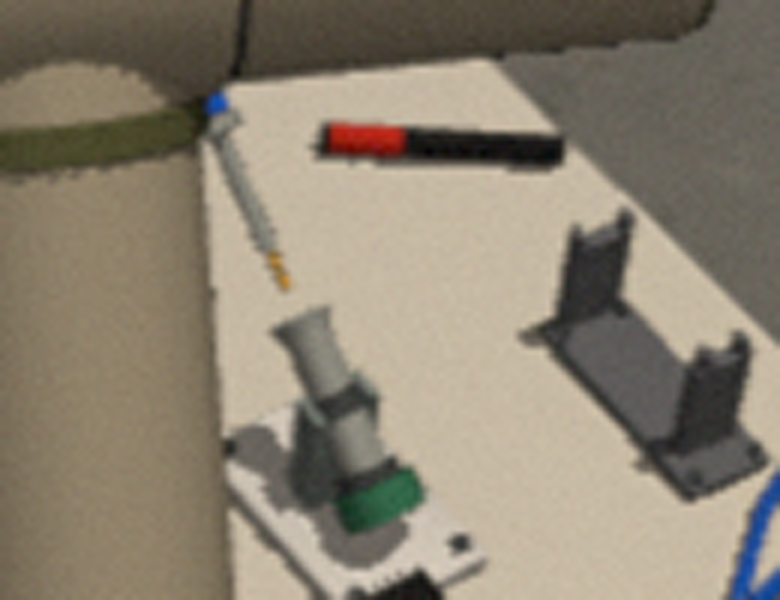

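View pics/n_w.png

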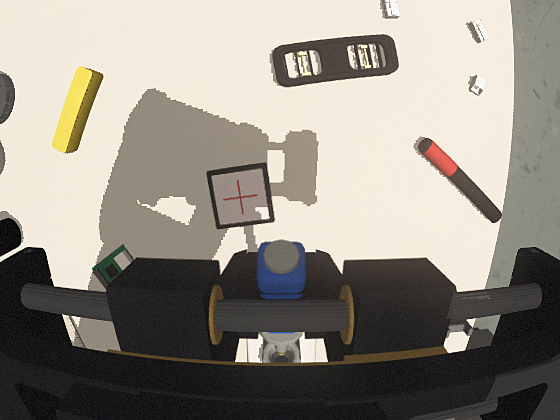

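>>> play_rows([
  {"gripper":2,"dx":-0.23,"dy":0,"dz":0.19,"turn":0},
  {"gripper":2,"dx":-0.46,"dy":0,"dz":0.385,"turn":0},
  {"gripper":2,"dx":-0.69,"dy":0,"dz":0.58,"turn":0},
  {"gripper":2,"dx":-0.92,"dy":0,"dz":0.77,"turn":0},
  {"gripper":2,"dx":-0.92,"dy":0,"dz":0.77,"turn":0},
], grip_force=8)

```text
clock: 10.1
tcp_pos: [0.5927, -0.109, 0.1128]
eef_rot: [-3.14, -0.059, 0.002]
force: [0.2, 0.2, -0.9]
gripper_width: 0.204
```

```bash

python3 - <<'E'
from h import *
o,d,P=both("p",(160,260,260,390),6);tilt(P,d["pixels"],o)
E
```

```text
10.1 [ 0.5927 -0.109   0.1128] [-3.14e+00 -5.90e-02  2.00e-03] [ 0.17  0.15 -0.86] [ 0.074 -0.023 -0.004] 0.20425510782170495
tilt deg 38.0 n 924 top z at grip 0.1766 x range 0.555 0.619 y -0.1086
```

View pics/p_sc.png

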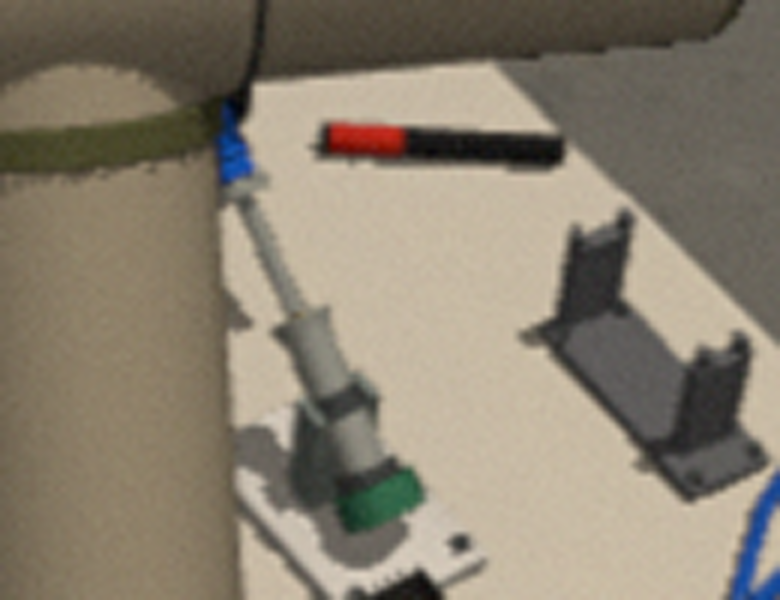

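>>> play_rows([
  {"gripper":2,"dx":-0.21,"dy":0.02,"dz":0.18,"turn":0},
  {"gripper":2,"dx":-0.43,"dy":0.03,"dz":0.36,"turn":0},
  {"gripper":2,"dx":-0.64,"dy":0.03,"dz":0.54,"turn":0},
  {"gripper":2,"dx":-0.86,"dy":0.03,"dz":0.72,"turn":0},
  {"gripper":2,"dx":-1.07,"dy":0.03,"dz":0.9,"turn":0},
  {"gripper":2,"dx":-1.07,"dy":0.03,"dz":0.9,"turn":0},
], grip_force=5)

```text
clock: 10.8
tcp_pos: [0.5661, -0.1108, 0.0904]
eef_rot: [-3.14, -0.059, 0.002]
force: [-0.5, -0.2, -1.4]
gripper_width: 0.203
```

```bash

python3 - <<'E'
from h import *
o,d,P=both("q",(160,260,260,390),6);tilt(P,d["pixels"],o)
E
```

```text
10.8 [ 0.5661 -0.1108  0.0904] [-3.14e+00 -5.90e-02  2.00e-03] [-0.52 -0.21 -1.37] [-0.006 -0.001 -0.044] 0.20261363807751326
tilt deg 37.7 n 936 top z at grip 0.1543 x range 0.528 0.592 y -0.1105
```

View pics/q_sc.png

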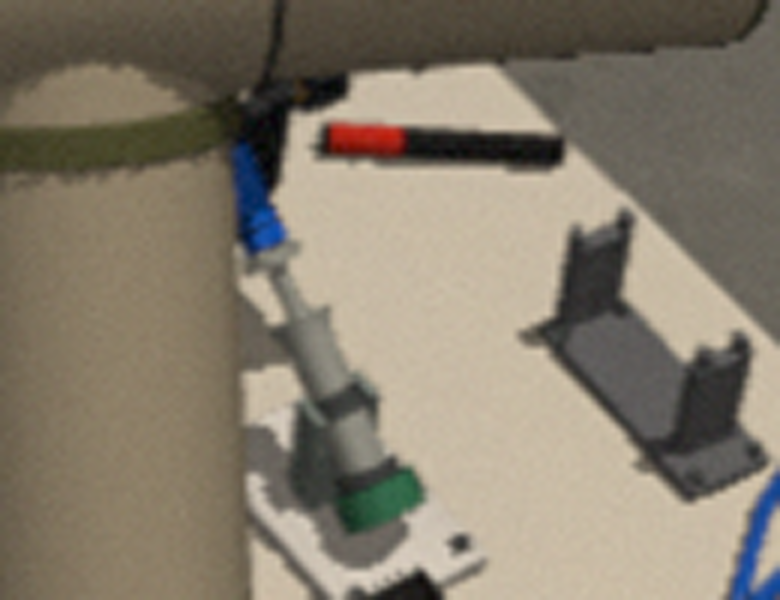

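>>> play_rows([
  {"gripper":2,"dx":-0.1,"dy":0.02,"dz":0.0,"turn":0},
  {"gripper":2,"dx":-0.22,"dy":0.02,"dz":0.05,"turn":0},
  {"gripper":2,"dx":-0.34,"dy":0.02,"dz":0.12,"turn":0},
  {"gripper":2,"dx":-0.46,"dy":0.02,"dz":0.2,"turn":0},
  {"gripper":2,"dx":-0.58,"dy":0.02,"dz":0.3,"turn":0},
  {"gripper":2,"dx":-0.58,"dy":0.02,"dz":0.3,"turn":0},
], grip_force=5)

```text
clock: 11.5
tcp_pos: [0.552, -0.1119, 0.0831]
eef_rot: [-3.141, -0.059, 0.001]
force: [-0.1, -0.5, -2.2]
gripper_width: 0.203
```

```bash

python3 - <<'E'
from h import *
o,d,P=both("r",(160,260,260,390),6);tilt(P,d["pixels"],o)
E
```

```text
11.5 [ 0.552  -0.1119  0.0831] [-3.141e+00 -5.900e-02  1.000e-03] [-0.06 -0.55 -2.23] [-0.042 -0.004 -0.05 ] 0.20305066126068574
tilt deg 33.6 n 917 top z at grip 0.1483 x range 0.514 0.577 y -0.1115
```

View pics/r_sc.png

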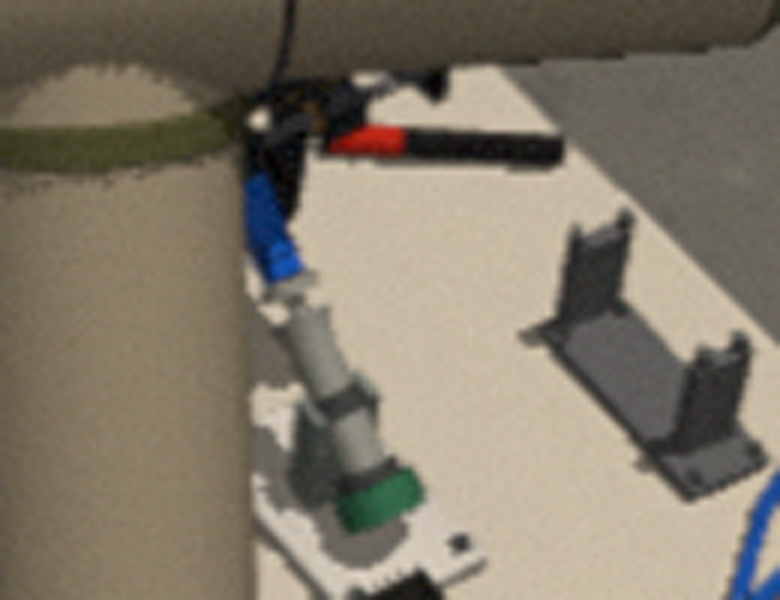

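```bash

python3 - <<'E'
from h import *
for k in range(2):
    o,d,P=snap("s_w");tilt(P,d["pixels"],o);print(o["tcp_pos"].round(4),o["force"].round(2),o["eef_rot"].round(4))
im=cv2.resize(d["pixels"][220:380,200:360],None,fx=4.5,fy=3.7,interpolation=cv2.INTER_CUBIC);cv2.imwrite("pics/s_z.png",im)
E
```

```text
tilt deg 33.6 n 922 top z at grip 0.1487 x range 0.515 0.577 y -0.1115
[ 0.5525 -0.112   0.0835] [ 1.14 -0.84 -0.74] [ 3.141e+00  5.930e-02 -1.000e-04]
tilt deg 32.7 n 919 top z at grip 0.1492 x range 0.515 0.578 y -0.1115
[ 0.5526 -0.112   0.0836] [ 0.45  1.24 -1.48] [3.141e+00 5.950e-02 2.000e-04]
```

View pics/s_z.png

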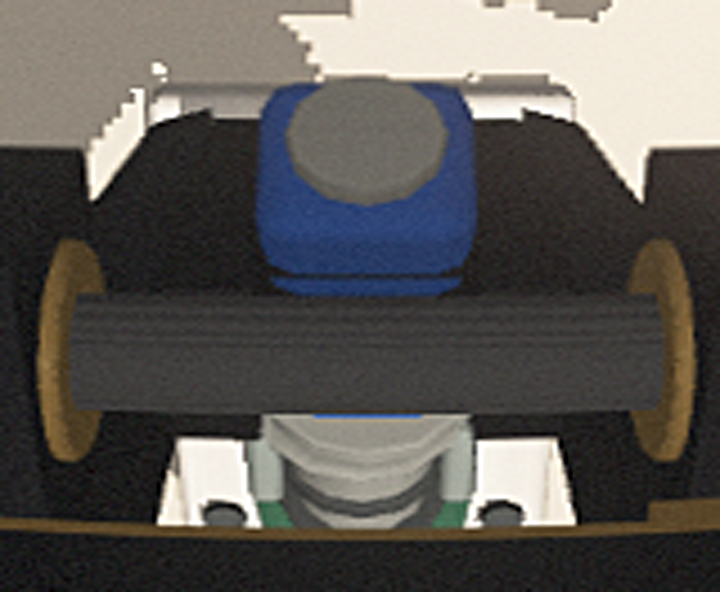

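```bash
cat >> h.py <<'E'
def faces(tag,c):
    "profile of upper silhouette x-z of handle in central strip; two-line (L) fit"
    q=np.load(f"pics/{tag}.npz");P=q["P"]
    m=(abs(P[...,1]-c[1])<.005)&(abs(P[...,0]-c[0])<.05)&(P[...,2]>c[2]+.03)&(P[...,2]<c[2]+.11)
    b=q["px"].astype(int); m&=((b[...,0]>b[...,2]+30)|((b.sum(-1)>200)))
    A=P[m][:,[0,2]]*1000
    from scipy.optimize import least_squares
    def f(p):
        th=p[0];n1=np.array([-np.sin(th),np.cos(th)]);n2=np.array([np.cos(th),np.sin(th)])
        return np.maximum((A@n1-p[1]),(A@n2-p[2]))
    best=None
    for t0 in np.radians([28,34,40,46]):
        n1=np.array([-np.sin(t0),np.cos(t0)]);n2=np.array([np.cos(t0),np.sin(t0)])
        r=least_squares(f,[t0,np.percentile(A@n1,90),np.percentile(A@n2,90)],loss="soft_l1",f_scale=.7)
        if best is None or r.cost<best.cost: best=r
    th,h,e=best.x; 
    n1=np.array([-np.sin(th),np.cos(th)]);n2=np.array([np.cos(th),np.sin(th)])
    ctr=(h-9)*n1+(e-35)*n2
    print(tag,"theta",np.degrees(th).round(2),"handle centre(35 from rear) rel tcp mm",(ctr-1000*np.array([c[0],c[2]])).round(1),"res",np.median(abs(best.fun)).round(2),len(A))
E
python3 - <<'E'
from h import *
for t,c in [("k_w",(.4806,-.2923,.1476)),("m_w",(.6384,-.1093,.1725)),("p_w",(.5927,-.109,.1128)),("q_w",(.5661,-.1108,.0904)),("r_w",(.552,-.1119,.0831)),("s_w",(.5526,-.112,.0836))]:
    faces(t,np.array(c))
E
```

```text
k_w theta 36.24 handle centre(35 from rear) rel tcp mm [-4.2 50.3] res 0.59 1832
m_w theta 35.81 handle centre(35 from rear) rel tcp mm [-4.  50.3] res 0.61 1841
p_w theta 35.89 handle centre(35 from rear) rel tcp mm [-3.9 50.3] res 0.6 1822
q_w theta 35.88 handle centre(35 from rear) rel tcp mm [-3.9 50.3] res 0.62 1828
r_w theta 36.53 handle centre(35 from rear) rel tcp mm [-4.1 50.3] res 0.61 1815
s_w theta 36.5 handle centre(35 from rear) rel tcp mm [-4.1 50.3] res 0.6 1826
```

>>> play_rows([
  {"gripper":2,"dx":-0.07,"dy":0,"dz":0.05,"turn":0},
  {"gripper":2,"dx":-0.14,"dy":0,"dz":0.11,"turn":0},
  {"gripper":2,"dx":-0.21,"dy":0,"dz":0.17,"turn":0},
  {"gripper":2,"dx":-0.28,"dy":0,"dz":0.23,"turn":0},
  {"gripper":2,"dx":-0.28,"dy":0,"dz":0.23,"turn":0},
], grip_force=6)

```text
clock: 12.2
tcp_pos: [0.5453, -0.1122, 0.0776]
eef_rot: [-3.141, -0.059, 0.0]
force: [0.5, 0.2, -1.0]
gripper_width: 0.204
```

```bash

python3 - <<'E'
from h import *
o,d,P=both("t",(160,260,260,390),6);faces("t_w",o["tcp_pos"])
im=cv2.resize(d["pixels"][220:380,200:360],None,fx=4.5,fy=3.7,interpolation=cv2.INTER_CUBIC);cv2.imwrite("pics/t_z.png",im)
E
```

```text
12.2 [ 0.5453 -0.1122  0.0776] [-3.141 -0.059  0.   ] [ 0.54  0.24 -1.  ] [ 0.042 -0.163 -0.031] 0.2044114380934067
t_w theta 36.54 handle centre(35 from rear) rel tcp mm [-4.  50.3] res 0.6 1812
```

View pics/t_sc.png

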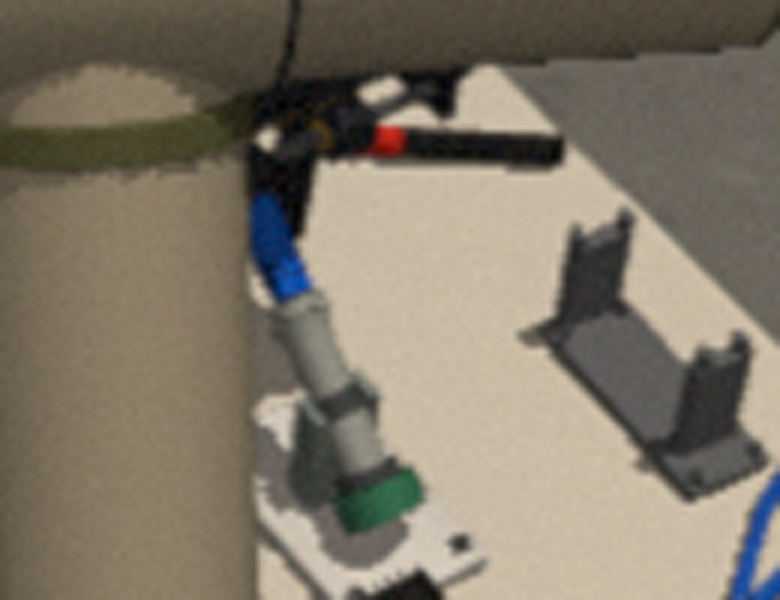

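View pics/t_z.png

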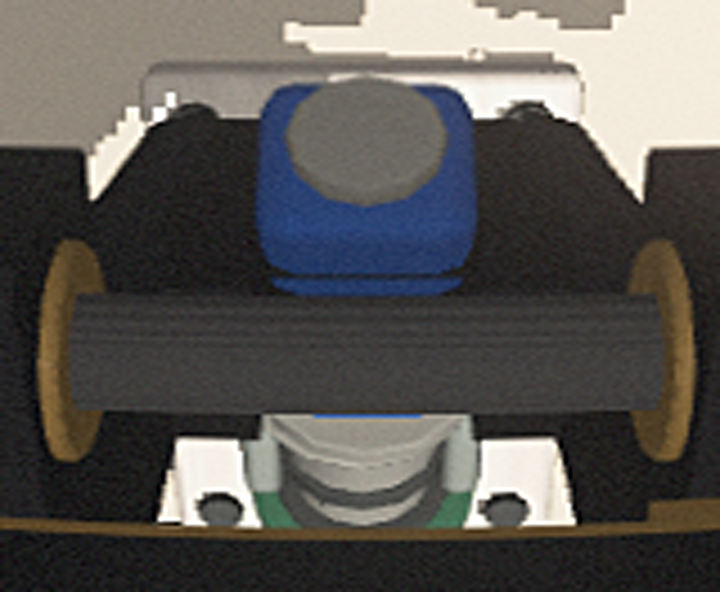

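>>> play_rows([
  {"gripper":2,"dx":-0.04,"dy":0,"dz":0.035,"turn":0},
  {"gripper":2,"dx":-0.08,"dy":0,"dz":0.07,"turn":0},
  {"gripper":2,"dx":-0.12,"dy":0,"dz":0.1,"turn":0},
  {"gripper":2,"dx":-0.12,"dy":0,"dz":0.1,"turn":0},
], grip_force=6)

```text
clock: 12.7
tcp_pos: [0.5441, -0.1124, 0.0765]
eef_rot: [3.14, 0.059, 0.007]
force: [5.4, 1.6, 5.9]
gripper_width: 0.204
```

```bash

python3 - <<'E'
from h import *
o,d,P=both("u",(160,260,260,390),6);faces("u_w",o["tcp_pos"])
im=cv2.resize(d["pixels"][220:380,200:360],None,fx=4.5,fy=3.7,interpolation=cv2.INTER_CUBIC);cv2.imwrite("pics/u_z.png",im)
E
```

```text
12.7 [ 0.5441 -0.1124  0.0765] [3.14  0.059 0.007] [5.43 1.63 5.94] [ 0.317 -0.939 -0.041] 0.20359554434189026
u_w theta 36.27 handle centre(35 from rear) rel tcp mm [-3.6 50.8] res 0.56 1896
```

View pics/u_sc.png

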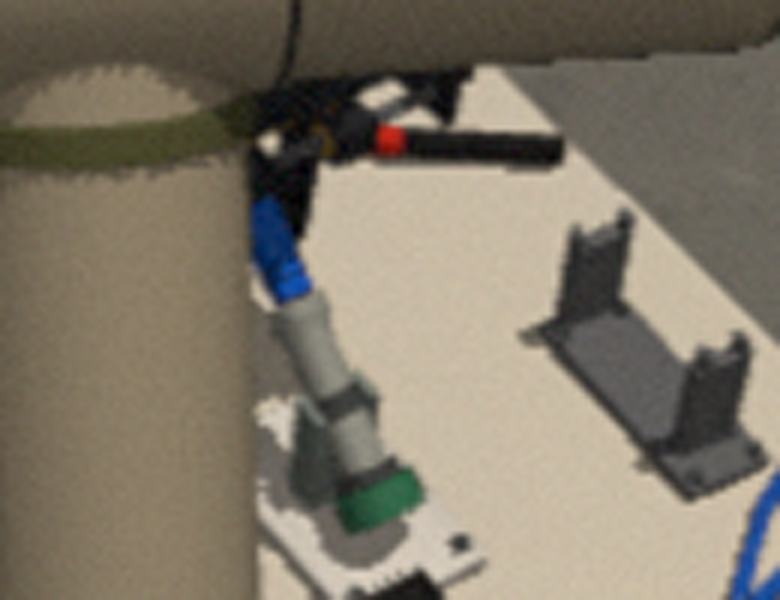

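View pics/u_z.png

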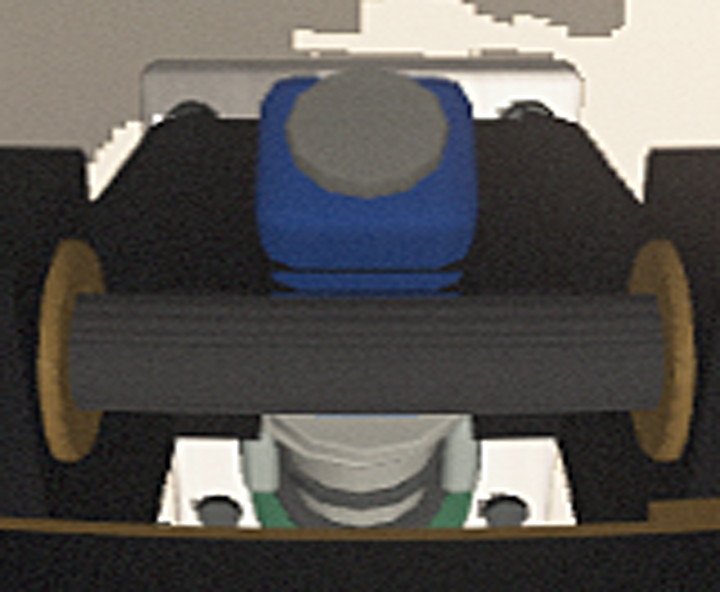

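>>> play_rows([
  {"gripper":2,"dx":0,"dy":0,"dz":0,"turn":0},
  {"gripper":2,"dx":-0.02,"dy":0,"dz":0.015,"turn":0},
  {"gripper":2,"dx":-0.04,"dy":0,"dz":0.03,"turn":0},
  {"gripper":2,"dx":-0.04,"dy":0,"dz":0.03,"turn":0},
  {"gripper":2,"dx":-0.04,"dy":0,"dz":0.03,"turn":0},
  {"gripper":2,"dx":-0.04,"dy":0,"dz":0.03,"turn":0},
  {"gripper":2,"dx":-0.04,"dy":0,"dz":0.03,"turn":0},
  {"gripper":2,"dx":-0.04,"dy":0,"dz":0.03,"turn":0},
  {"gripper":2,"dx":-0.04,"dy":0,"dz":0.03,"turn":0},
], grip_force=4)

```text
clock: 13.7
tcp_pos: [0.5416, -0.1124, 0.0746]
eef_rot: [3.141, 0.059, 0.0]
force: [4.4, 1.2, 5.7]
gripper_width: 0.2
```

```bash

python3 - <<'E'
from h import *
o,d,P=both("v",(160,260,260,390),6);faces("v_w",o["tcp_pos"])
# collar rear height above rim along axis from wrist
im=cv2.resize(d["pixels"][310:365,240:320],None,fx=8,fy=8,interpolation=cv2.INTER_CUBIC);cv2.imwrite("pics/v_z.png",im)
E
```

```text
13.7 [ 0.5416 -0.1124  0.0746] [3.141 0.059 0.   ] [4.4  1.17 5.73] [ 0.164 -0.569 -0.042] 0.19993438022351484
v_w theta 35.8 handle centre(35 from rear) rel tcp mm [-0.9 52.8] res 0.54 2005
```

View pics/v_z.png

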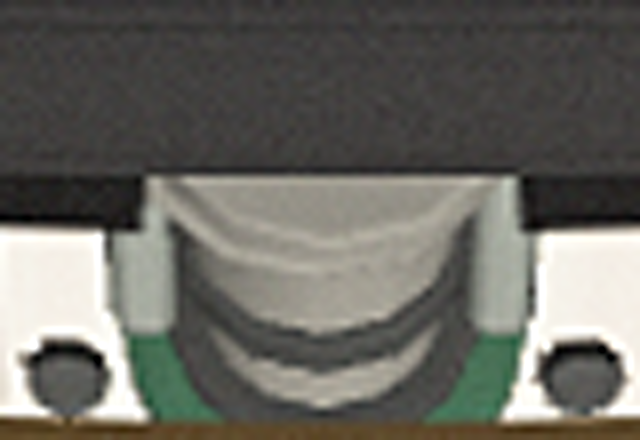

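View pics/v_sc.png

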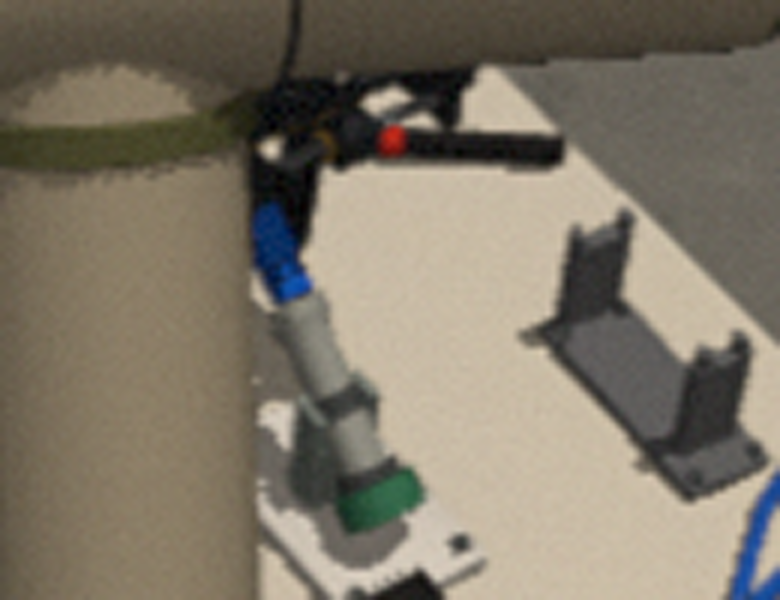

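>>> play_rows([
  {"gripper":2,"dx":-0.03,"dy":0,"dz":-0.02,"turn":0},
  {"gripper":2,"dx":-0.06,"dy":0,"dz":-0.03,"turn":0},
  {"gripper":2,"dx":-0.06,"dy":0,"dz":-0.03,"turn":0},
  {"gripper":2,"dx":-0.06,"dy":0,"dz":-0.03,"turn":0},
  {"gripper":2,"dx":-0.06,"dy":0,"dz":-0.03,"turn":0},
], grip_force=4)

```text
clock: 14.3
tcp_pos: [0.5401, -0.1125, 0.075]
eef_rot: [3.141, 0.059, 0.0]
force: [4.6, 0.7, 3.4]
gripper_width: 0.203
```

```bash

python3 - <<'E'
from h import *
o,d,P=both("w",(160,260,260,390),6);faces("w_w",o["tcp_pos"])
E
```

```text
14.3 [ 0.5401 -0.1125  0.075 ] [3.141 0.059 0.   ] [4.61 0.68 3.42] [ 0.129 -0.79   0.022] 0.20343615593792738
w_w theta 36.15 handle centre(35 from rear) rel tcp mm [-0.1 53. ] res 0.53 2009
```

>>> play_rows([
  {"gripper":2,"dx":0.06,"dy":0,"dz":0.0,"turn":0},
  {"gripper":2,"dx":0.2,"dy":0,"dz":-0.14,"turn":0},
  {"gripper":2,"dx":0.5,"dy":0,"dz":-0.41,"turn":0},
  {"gripper":2,"dx":0.9,"dy":0,"dz":-0.75,"turn":0},
  {"gripper":2,"dx":1.3,"dy":0,"dz":-1.09,"turn":0},
  {"gripper":2,"dx":1.7,"dy":0,"dz":-1.43,"turn":0},
  {"gripper":2,"dx":2.2,"dy":0,"dz":-1.85,"turn":0},
  {"gripper":2,"dx":2.7,"dy":0,"dz":-2.27,"turn":0},
  {"gripper":2,"dx":3.2,"dy":0,"dz":-2.7,"turn":0},
  {"gripper":2,"dx":3.4,"dy":0,"dz":-3.0,"turn":0},
  {"gripper":2,"dx":3.4,"dy":0,"dz":-3.0,"turn":0},
  {"gripper":2,"dx":3.4,"dy":0,"dz":-3.0,"turn":0},
], grip_force=12)

```text
clock: 15.6
tcp_pos: [0.6245, -0.1092, 0.1498]
eef_rot: [-3.141, -0.059, 0.002]
force: [0.0, -0.2, -1.1]
gripper_width: 0.201
```

```bash

python3 - <<'E'
from h import *
o,d,P=both("x",(150,250,260,390),6);faces("x_w",o["tcp_pos"]);gline("x",.115)
E
```

```text
15.6 [ 0.6245 -0.1092  0.1498] [-3.141e+00 -5.900e-02  2.000e-03] [ 0.05 -0.22 -1.07] [ 0.075 -0.019  0.013] 0.20121513058596743
x_w theta 36.19 handle centre(35 from rear) rel tcp mm [-0. 53.] res 0.51 1978
scene: n 77 tilt 41.0 yaw 1.53 axis z above tcp at grip [0.     0.0019 0.0579] tip [ 0.5331 -0.1097  0.1282] tip dist 0.121
```

View pics/x_sc.png

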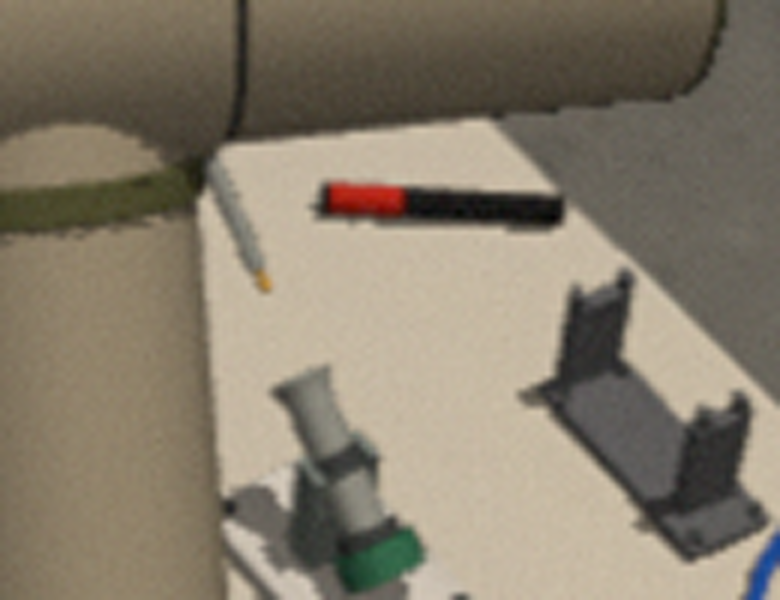

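>>> play_rows([
  {"gripper":2,"dx":0,"dy":0.3,"dz":-1.2,"turn":0},
  {"gripper":2,"dx":-1.0,"dy":1.4,"dz":-1.6,"turn":0.068},
  {"gripper":2,"dx":-2.2,"dy":2.8,"dz":-1.6,"turn":0.068},
  {"gripper":2,"dx":-3.4,"dy":4.2,"dz":-1.6,"turn":0.068},
  {"gripper":2,"dx":-4.6,"dy":5.5,"dz":-1.4,"turn":0.068},
  {"gripper":2,"dx":-5.6,"dy":6.6,"dz":-0.8,"turn":0.068},
  {"gripper":2,"dx":-6.04,"dy":7.09,"dz":-0.4,"turn":0.068},
  {"gripper":2,"dx":-6.04,"dy":7.09,"dz":-0.4,"turn":0.068},
  {"gripper":2,"dx":-6.04,"dy":7.09,"dz":-0.4,"turn":0.068},
], grip_force=15)

```text
clock: 16.6
tcp_pos: [0.4812, -0.2915, 0.1603]
eef_rot: [-3.141, 0.047, -0.0]
force: [1.0, 0.5, -1.7]
gripper_width: 0.2
```

```bash

python3 - <<'E'
from h import *
o,d,P=both("y");faces("y_w",o["tcp_pos"]);gline("y",.115)
E
```

```text
16.6 [ 0.4812 -0.2915  0.1603] [-3.141  0.047 -0.   ] [ 0.99  0.45 -1.7 ] [-0.021 -0.024 -0.03 ] 0.19972266734292743
y_w theta 36.36 handle centre(35 from rear) rel tcp mm [-0.1 53. ] res 0.52 1987
scene: n 129 tilt 44.54 yaw -3.02 axis z above tcp at grip [0.     0.0022 0.0665] tip [ 0.3918 -0.2842  0.1386] tip dist 0.1264
```

View pics/y_sc.png

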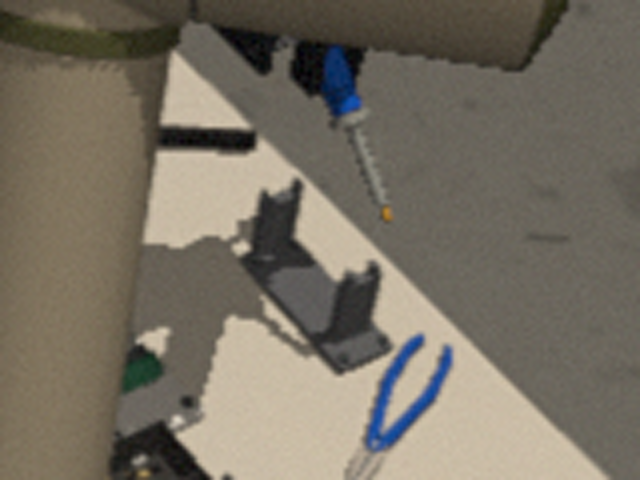

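>>> play_rows([
  {"gripper":2,"dx":0,"dy":0,"dz":0.9,"turn":0},
  {"gripper":2,"dx":0,"dy":0,"dz":1.8,"turn":0},
  {"gripper":2,"dx":0,"dy":0,"dz":2.6,"turn":0},
  {"gripper":2,"dx":0,"dy":0,"dz":2.6,"turn":0},
], grip_force=12)

```text
clock: 17.1
tcp_pos: [0.4806, -0.2903, 0.0933]
eef_rot: [-3.138, 0.045, 0.005]
force: [-0.9, 0.4, -1.7]
gripper_width: 0.203
```

>>> play_rows([
  {"gripper":2,"dx":0,"dy":0,"dz":0.2,"turn":0},
  {"gripper":2,"dx":0,"dy":0,"dz":0.5,"turn":0},
  {"gripper":2,"dx":0,"dy":0,"dz":0.8,"turn":0},
  {"gripper":2,"dx":0,"dy":0,"dz":1.1,"turn":0},
  {"gripper":2,"dx":0,"dy":0,"dz":1.4,"turn":0},
  {"gripper":2,"dx":0,"dy":0,"dz":1.4,"turn":0},
], grip_force=3)

```text
clock: 17.7
tcp_pos: [0.4803, -0.2917, 0.0591]
eef_rot: [-3.14, 0.048, 0.002]
force: [-0.3, 1.3, -2.1]
gripper_width: 0.203
```

```bash

python3 - <<'E'
from h import *
o,d,P=both("z");tilt(P,d["pixels"],o)
E
```

```text
17.7 [ 0.4803 -0.2917  0.0591] [-3.14e+00  4.80e-02  2.00e-03] [-0.27  1.26 -2.1 ] [0.015 0.019 0.072] 0.2030721758041645
tilt deg 23.1 n 2124 top z at grip 0.1188 x range 0.444 0.515 y -0.2921
```

View pics/z_sc.png

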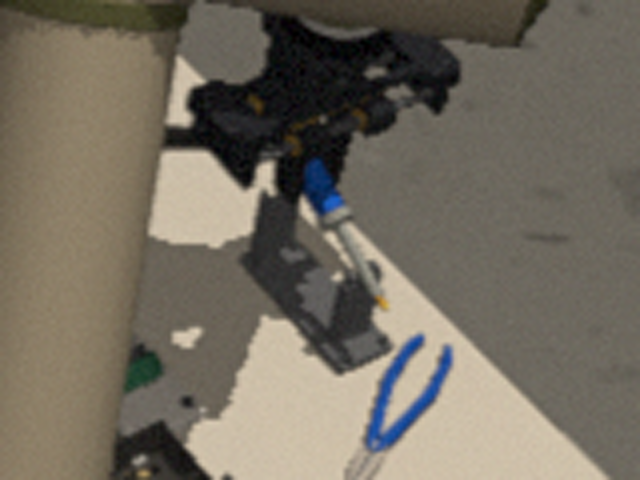

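View pics/z_w.png

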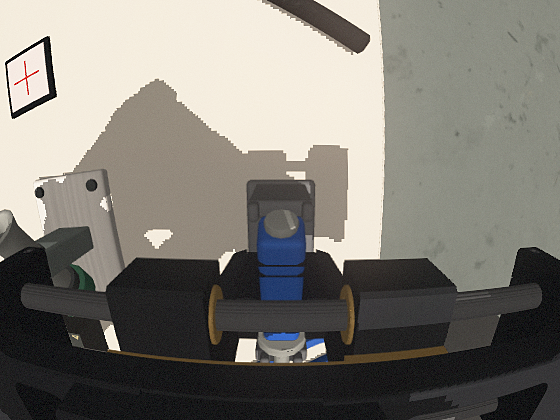

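>>> play_rows([
  {"gripper":2,"dx":0,"dy":0,"dz":0.3,"turn":0},
  {"gripper":2,"dx":0,"dy":0,"dz":0.6,"turn":0},
  {"gripper":2,"dx":0,"dy":0,"dz":0.9,"turn":0},
  {"gripper":2,"dx":0,"dy":0,"dz":1.2,"turn":0},
  {"gripper":2,"dx":0,"dy":0,"dz":1.4,"turn":0},
  {"gripper":2,"dx":0,"dy":0,"dz":1.4,"turn":0},
], grip_force=3)

```text
clock: 18.4
tcp_pos: [0.4805, -0.2919, 0.0246]
eef_rot: [-3.141, 0.048, 0.001]
force: [-0.4, 0.7, -1.4]
gripper_width: 0.201
```

```bash

python3 - <<'E'
from h import *
o,d,P=both("A");tilt(P,d["pixels"],o)
E
```

```text
18.4 [ 0.4805 -0.2919  0.0246] [-3.141e+00  4.800e-02  1.000e-03] [-0.39  0.69 -1.37] [ 0.062 -0.033  0.01 ] 0.2007916362303636
tilt deg 0.2 n 3138 top z at grip 0.0834 x range 0.445 0.517 y -0.2922
```

View pics/A_sc.png

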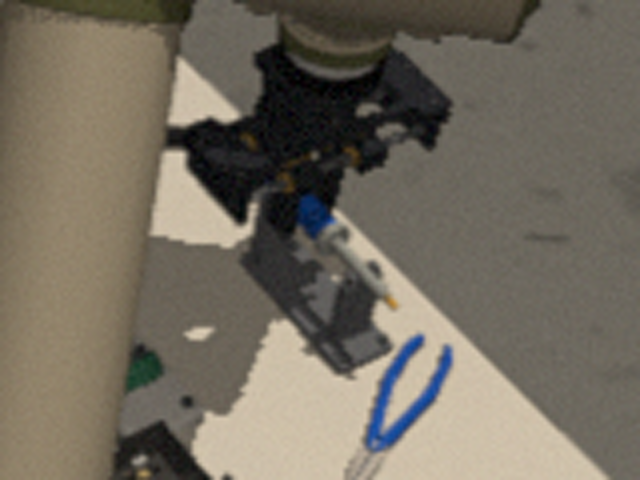

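View pics/A_w.png

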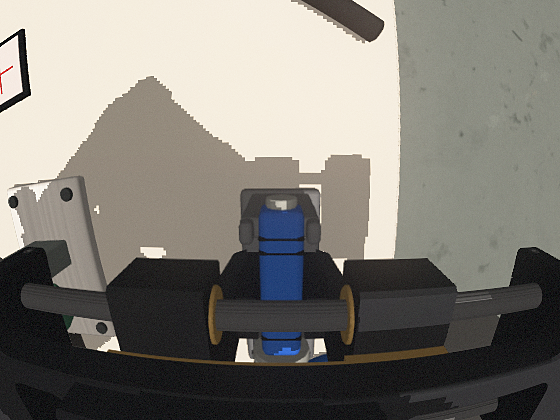

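>>> play_rows([
  {"gripper":2,"dx":0,"dy":0,"dz":0,"turn":0},
  {"gripper":2,"dx":0,"dy":0,"dz":0,"turn":0},
  {"gripper":2,"dx":0,"dy":0,"dz":-0.4,"turn":0},
  {"gripper":2,"dx":0,"dy":0,"dz":-1.2,"turn":0},
  {"gripper":2,"dx":0,"dy":0,"dz":-2.4,"turn":0},
  {"gripper":2,"dx":0,"dy":0,"dz":-3.8,"turn":0},
  {"gripper":2,"dx":0,"dy":0,"dz":-5.0,"turn":0},
  {"gripper":2,"dx":0,"dy":0,"dz":-5.6,"turn":0},
  {"gripper":2,"dx":0,"dy":0,"dz":-5.6,"turn":0},
  {"gripper":2,"dx":0,"dy":0,"dz":-5.6,"turn":0},
], grip_force=30)

```text
clock: 19.5
tcp_pos: [0.4806, -0.2918, 0.165]
eef_rot: [-3.141, 0.047, 0.0]
force: [-0.1, -0.4, -1.6]
gripper_width: 0.197
```

```bash

python3 - <<'E'
from h import *
o,d,P=both("B");tilt(P,d["pixels"],o);gline("B",.12)
q=np.load("pics/c_wrist.npz")
d=imaging.get_image("top");T=cloud(d);m=(d["range_z"]>0)&(T[...,2]>.06)
for x0 in np.arange(.56,.9,.04):
    print(round(x0,2),[round(float(T[...,2][m&(abs(T[...,0]-x0-.02)<.02)&(abs(T[...,1]-y)<.02)].max(initial=0)),2) for y in (-.3,-.25,-.2,-.15,-.1,-.05,0,.05,.1)])
print(o["joints"].round(3))
E
```

```text
19.5 [ 0.4806 -0.2918  0.165 ] [-3.141  0.047  0.   ] [-0.14 -0.44 -1.65] [ 0.032 -0.026 -0.004] 0.1971280006988582
tilt deg 0.7 n 3115 top z at grip 0.2239 x range 0.447 0.517 y -0.2921
scene: n 2 tilt 21.12 yaw 86.08 axis z above tcp at grip [0.     0.6155 0.275 ] tip [ 0.4384 -0.2883  0.2022] tip dist 0.6577
0.56 [0.0, 0.0, 0.0, 0.0, 0.0, 0.0, 0.0, 0.0, 0.0]
0.6 [0.0, 0.0, 0.0, 0.0, 0.0, 0.0, 0.54, 0.56, 0.56]
0.64 [0.0, 0.0, 0.0, 0.0, 0.0, 0.0, 0.49, 0.45, 0.46]
0.68 [0.0, 0.0, 0.0, 0.0, 0.0, 0.0, 0.5, 0.46, 0.46]
0.72 [0.0, 0.0, 0.0, 0.0, 0.0, 0.0, 0.54, 0.56, 0.56]
0.76 [0.0, 0.0, 0.0, 0.0, 0.0, 0.0, 0.53, 0.56, 0.56]
0.8 [0.0, 0.0, 0.0, 0.0, 0.0, 0.0, 0.5, 0.0, 0.0]
0.84 [0.17, 0.27, 0.3, 0.34, 0.35, 0.35, 0.5, 0.43, 0.44]
0.88 [0.17, 0.27, 0.3, 0.34, 0.35, 0.35, 0.5, 0.44, 0.43]
[-0.754  0.427  1.442  0.     1.273  0.847]
```

View pics/B_sc.png

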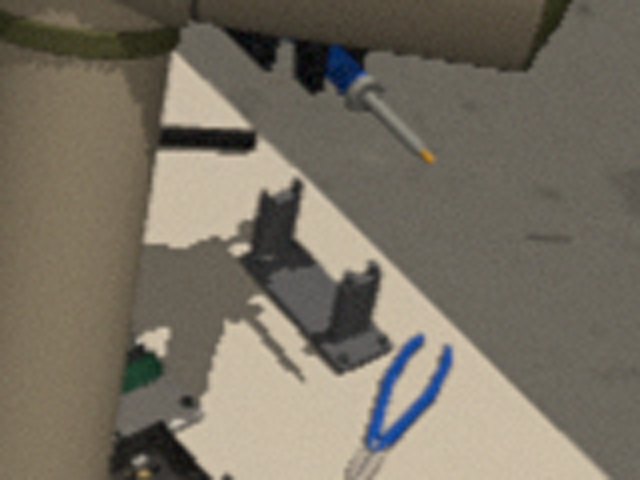

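View pics/B_w.png

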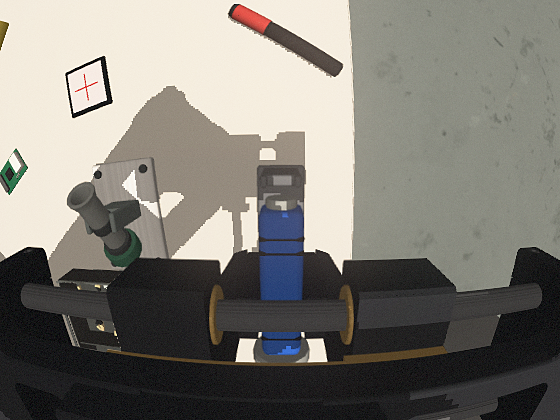

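```bash

python3 - <<'E'
from h import *
q=np.load("pics/B_s.npz");P=q["P"];b=q["px"].astype(int)
m=(abs(P[...,1]+.288)<.03)&(abs(P[...,2]-.215)<.03)&(P[...,0]<.46)&(P[...,0]>.33)
v,u=np.nonzero(m);A=P[m];c=b[m]
o=np.argsort(A[:,0])
for i in range(0,len(o),6):
    k=o[i:i+6];print(A[k].mean(0).round(4),A[k][:,0].min().round(4),np.median(c[k],0))
brass=c[:,2]>c[:,0]+40
print("brass",A[brass].min(0),A[brass].max(0),brass.sum())
E
```

```text
[ 0.3712 -0.2861  0.2133] 0.368 [ 49.5 105.5 144. ]
[ 0.3782 -0.2855  0.2143] 0.3746 [ 82.5 102.5 118.5]
[ 0.383  -0.2849  0.2149] 0.3806 [89.  96.  99.5]
[ 0.3879 -0.2852  0.2162] 0.3864 [108.5 118.5 118.5]
[ 0.3926 -0.2835  0.2161] 0.3905 [86.5 95.  98. ]
[ 0.3977 -0.2866  0.2159] 0.396 [108.5 117.5 119.5]
[ 0.4026 -0.2833  0.2159] 0.4012 [75.5 83.  84.5]
[ 0.4076 -0.2859  0.2172] 0.4062 [119.  129.5 131.5]
[ 0.4134 -0.2852  0.216 ] 0.4117 [84.5 92.  94.5]
[ 0.4195 -0.2864  0.2154] 0.417 [ 94.5 103.5 105. ]
[ 0.424  -0.2854  0.2159] 0.422 [84.  92.5 93. ]
[ 0.4303 -0.2876  0.2153] 0.4293 [105.5 114.  117. ]
[ 0.434  -0.2876  0.2166] 0.432 [ 94.5 103.5 103.5]
[ 0.436  -0.2854  0.2183] 0.4358 [80.5 88.5 91. ]
[ 0.4369 -0.2821  0.2185] 0.4364 [73.5 80.  82. ]
[ 0.4376 -0.2859  0.2193] 0.4374 [65.  71.5 73. ]
[ 0.4382 -0.2857  0.2142] 0.4379 [68.5 74.  76.5]
[ 0.4387 -0.2879  0.2164] 0.4385 [79.5 85.5 89. ]
[ 0.4392 -0.2859  0.2169] 0.4389 [68.  72.5 75. ]
[ 0.4404 -0.2855  0.2155] 0.4397 [82.  89.  92.5]
[ 0.4422 -0.2868  0.2189] 0.4416 [85.5 91.5 91.5]
[ 0.4439 -0.2823  0.2226] 0.4433 [103.5 101.5 101.5]
[ 0.4471 -0.2809  0.2225] 0.4448 [83. 48. 34.]
[ 0.451  -0.2864  0.2189] 0.4495 [85.5 51.  39.5]
[ 0.4543 -0.2856  0.2191] 0.4535 [76. 36. 11.]
[ 0.4563 -0.2845  0.2151] 0.4556 [70.5 41.5 24.5]
[ 0.4579 -0.2904  0.2202] 0.4574 [69.5 35.  17. ]
[ 0.4593 -0.2862  0.2216] 0.4593 [73. 34.  3.]
brass [ 0.3679556  -0.2881726   0.20912629] [ 0.37663331 -0.28363544  0.21929239] 7
```

>>> play_rows([
  {"gripper":2,"dx":0.5,"dy":-0.35,"dz":0,"turn":0.08},
  {"gripper":2,"dx":1.3,"dy":-0.9,"dz":0,"turn":0.2},
  {"gripper":2,"dx":2.2,"dy":-1.5,"dz":0,"turn":0.34},
  {"gripper":2,"dx":3.1,"dy":-2.15,"dz":0,"turn":0.48},
  {"gripper":2,"dx":4.0,"dy":-2.8,"dz":0,"turn":0.62},
  {"gripper":2,"dx":4.9,"dy":-3.4,"dz":0,"turn":0.76},
  {"gripper":2,"dx":5.7,"dy":-4.0,"dz":0,"turn":0.9},
  {"gripper":2,"dx":6.4,"dy":-4.5,"dz":0,"turn":1.03},
  {"gripper":2,"dx":6.93,"dy":-4.81,"dz":0,"turn":1.13},
  {"gripper":2,"dx":6.93,"dy":-4.81,"dz":0,"turn":1.192},
  {"gripper":2,"dx":6.93,"dy":-4.81,"dz":0,"turn":1.192},
  {"gripper":2,"dx":6.93,"dy":-4.81,"dz":0,"turn":1.192},
], grip_force=30)

```text
clock: 20.85
tcp_pos: [0.6573, -0.1771, 0.1646]
eef_rot: [2.574, -1.8, -0.002]
force: [-0.0, -0.1, -2.1]
gripper_width: 0.199
```

>>> play_rows([
  {"gripper":2,"dx":0,"dy":0,"dz":0.6,"turn":0},
  {"gripper":2,"dx":0,"dy":0,"dz":1.6,"turn":0},
  {"gripper":2,"dx":0,"dy":0,"dz":2.8,"turn":0},
  {"gripper":2,"dx":0,"dy":0,"dz":3.8,"turn":0},
  {"gripper":2,"dx":0,"dy":0,"dz":4.2,"turn":0},
  {"gripper":2,"dx":0,"dy":0,"dz":4.2,"turn":0},
  {"gripper":2,"dx":0,"dy":0,"dz":4.2,"turn":0},
  {"gripper":2,"dx":0,"dy":0,"dz":4.2,"turn":0},
], grip_force=30)

```text
clock: 21.65
tcp_pos: [0.6583, -0.1774, 0.062]
eef_rot: [-2.573, 1.802, -0.004]
force: [0.3, 0.2, -1.8]
gripper_width: 0.199
```

```bash

python3 - <<'E'
from h import *
o,d,P=both("C",(140,260,230,390),5); print(o["joints"].round(3))
c=o["tcp_pos"];b=d["pixels"].astype(int)
m=(b[...,0]>b[...,2]+35)&(np.linalg.norm(P[...,:2]-c[:2],axis=-1)<.06)&(P[...,2]>c[2]+.02)
H=P[m];k=np.linalg.lstsq(np.c_[H[:,:2]-c[:2],np.ones(len(H))],H[:,2],rcond=None)[0];print("top plane slopes deg",np.degrees(np.arctan(k[:2])).round(2),"z",k[2].round(4),len(H))
Q=np.load("pics/C_s.npz");P=Q["P"];b=Q["px"].astype(int)
m=(np.linalg.norm(P[...,:2]-[.618,-.069],axis=-1)<.08)&(abs(P[...,2]-.106)<.03)
A=P[m];cc=b[m];o_=np.argsort(A[:,1])[::-1]
for i in range(0,min(len(o_),90),6):
    k=o_[i:i+6];print(A[k].mean(0).round(4),np.median(cc[k],0))
for t in ["gauge","feeler_tip"]:
  snap("C_t","top")
E
```

```text
21.65 [ 0.6583 -0.1774  0.062 ] [-2.573  1.802 -0.004] [ 0.33  0.2  -1.84] [ 0.061 -0.028  0.036] 0.1986087884262037
[-0.435  0.782  1.129  0.     1.229  2.358]
top plane slopes deg [ 0.91 -0.29] z 0.1206 4426
[ 0.631  -0.1459  0.1125] [ 97.  110.5 116. ]
```

View pics/C_sc.png

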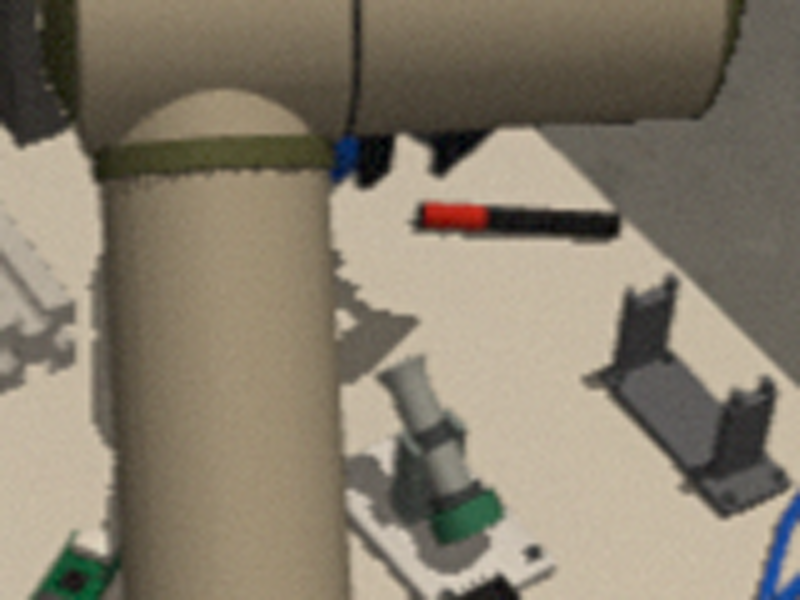

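View pics/C_w.png

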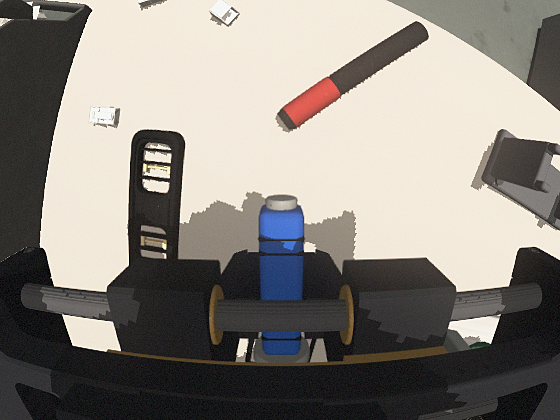

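View pics/C_t.png

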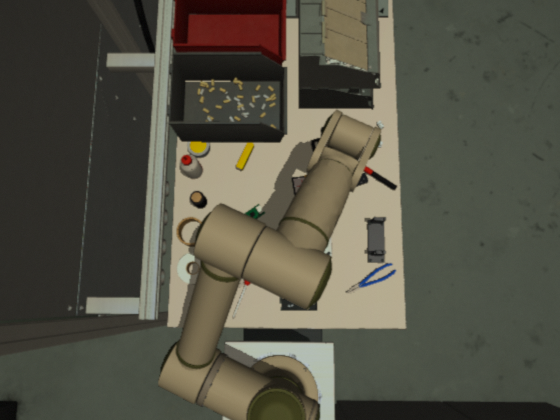

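>>> play_rows([
  {"gripper":2,"dx":-0.03,"dy":0,"dz":0.1,"turn":0},
  {"gripper":2,"dx":-0.03,"dy":0,"dz":0.2,"turn":0},
  {"gripper":2,"dx":-0.03,"dy":0,"dz":0.2,"turn":0},
  {"gripper":2,"dx":-0.03,"dy":0,"dz":0.2,"turn":0},
  {"gripper":2,"dx":-0.03,"dy":0,"dz":0.2,"turn":0},
  {"gripper":2,"dx":-0.03,"dy":0,"dz":0.2,"turn":0},
  {"gripper":2,"dx":-0.03,"dy":0,"dz":0.2,"turn":0},
  {"gripper":2,"dx":-0.03,"dy":0,"dz":0.2,"turn":0},
  {"gripper":2,"dx":-0.03,"dy":0,"dz":0.2,"turn":0},
  {"gripper":2,"dx":-0.03,"dy":0,"dz":0.2,"turn":0},
], grip_force=30)

```text
clock: 22.85
tcp_pos: [0.6573, -0.1764, 0.0553]
eef_rot: [2.573, -1.802, -0.0]
force: [0.0, 0.3, -1.4]
gripper_width: 0.199
```

```bash

python3 - <<'E'
from h import *
o,d,P=both("D"); print(np.abs(o["qvel"]).max())
c=o["tcp_pos"];b=d["pixels"].astype(int)
m=(b[...,0]>b[...,2]+35)&(np.linalg.norm(P[...,:2]-c[:2],axis=-1)<.06)&(P[...,2]>c[2]+.02)
H=P[m];k=np.linalg.lstsq(np.c_[H[:,:2]-c[:2],np.ones(len(H))],H[:,2],rcond=None)[0]
yaw=np.radians(-70);a=np.array([np.cos(yaw),np.sin(yaw)])
print("slope along gauge deg",np.degrees(np.arctan(k[:2]@a)).round(2),"axis z",(k[2]-.009).round(4))
M=R.from_rotvec(o["eef_rot"]).as_matrix()
print("est tip",(c+[0,0,k[2]-.009-c[2]]-M[:,0]*.1146).round(4))
E
```

```text
22.85 [ 0.6573 -0.1764  0.0553] [ 2.573 -1.802 -0.   ] [ 0.01  0.31 -1.42] [ 0.067 -0.053 -0.014] 0.1985464600345261
0.0015001492428395086
slope along gauge deg 0.54 axis z 0.1048
est tip [ 0.6182 -0.0687  0.1048]
```

```bash
python3 -c "
from plant import workorder
print(workorder.hand_in())"
```

```text
the job is handed in; nothing more can be done
None
```

I gauged the tube and handed the job in at 22.9 s, with the arm still holding the gauge level over the reading pad.

**What I did**
- **Tilting:** the tool can only point down, so I let the gauge pivot in a 3 N grip. Lifting with the barrel resting on the rest's front fork tipped it to about 38°.
- **Gauging:** I clamped it and slid it down the tube until the collar stopped. The push there was about 8 N, and I paused about 1.5 s. In the pictures after drawing it out, the feeler is visibly shorter.
- **Presenting:** I levelled it again in the rest, clamped it at 30 N, lifted it and moved it over the pad.

**Last checks**
- **Position:** the estimated tip is (0.618, -0.069, 0.105) m, against a measured pad centre of (0.618, -0.069) m. That puts it about 10 cm above the pad's top.
- **Level and stillness:** the handle was level to about 0.5°, and the arm was still.

**What disagreed or could not be confirmed**
- **Finger length:** the fingertips sit about 34 mm behind the reported tool point. My first grasp closed above the handle and touched nothing; I corrected for it.
- **Seating angle:** the gauge was about 2° flatter than the tube when seated, so the collar may not have been quite flush all round. The handle stayed put when I pushed further and the gripper slid along it, which fits a hard stop at the mouth.
- **Final tip:** the arm hid it from the cameras, so its position comes from the arm pose, the handle depth and a tip distance measured just before.
- **Feeler:** I did not measure its setting after levelling. The gauge touched the rest only with its barrel and handle.

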